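# Caliper a copper block

### The arm

A 6-joint arm with a two-finger parallel gripper is mounted at the origin on the work surface. World frame = base frame: x ahead of the robot, y to its left, z up, the work surface at z = 0. Lengths are in mm, angles in rad, forces in N, time in s.
With the tool pointing down it reaches from about 375 to 975 mm from the base axis. Payload 3.8 kg.
Tool frame: the origin (TCP) lies at the very end of the fingers, on their centre line; the grasp point (between the pads) lies 19 mm behind it; z points along the fingers, y is the direction in which the jaws open and shut (so a half turn about z gives the same grasp; the last joint's range is limited). The gripper opens to 85 mm and grips with 20 to 120 N. Pads are 22 mm wide; open, the fingers measure 114 mm over their backs; the gripper's body (76 mm by 85 mm) begins 54 mm behind the grasp point. The pads swing forward as they close: fully open they stand 13 mm farther back than shut.
Start: joints at [-1.349, 0.264, 1.604, -0, 1.274, -0.037], TCP at [172.741, -652.517, 210.88] pointing down, gripper open.
Joint ranges: [-2.63, 2.63], [-0.94, 2.18], [0.31, 2.57], [-1.31, 4.45], [0, 2.66], [-2.55, 2.55]. Speed limits (rad/s): [2.57, 2.57, 3.14, 3.14, 3.14, 3.14].

### API

Orientations are given as a unit quaternion [w, x, y, z].
In Python, from bench import read_state, viewer, r gives the robot as it stands.
- The arm moves only by the tool jog_arm, never from a script. Its argument "motion" is a list of rows, each an object of numbers: "tx", "ty", "tz": the shift along the world's x, y, z scaled (see below); "ax", "ay", "az": the turn, a rotation vector about the world's x, y, z scaled (see below). In form: [{"tx": .., "ty": .., "tz": .., "ax": .., "ay": .., "az": ..}, ...]. A call has 1 to 5 rows; each row is the pose to reach, as a shift and turn from the pose measured when the call began, turning the shorter way round; what a row does not reach only later rows make up. The controller multiplies each number of a shift by 1 m and each number of a turn by 180 degrees. A row lasts 1/12 s, in which the tool goes at most 41.7 mm and 7.16 degrees, less where a joint would pass 70% of its speed; a pose out of reach is approached as far as the arm can. A call with a number of a shift or a turn outside -1 to 1 is refused whole. A call with a gripper value outside its range is refused whole. "claw" is the closure, from -1 (fully open) to 1 (shut), so that 0 is half open, set as the call begins (left out, the last holds). The fingers move at their own pace and stop on an object; "squeeze" is the grip in N (left out, the last holds). Time passes only in rows, so rows that repeat a pose let the fingers close. It gives the time, the measured TCP pose, the force and the opening at its end, in the units of the state.
- read_state(): the state, without advancing time (a new reading comes with each control period).
- viewer.capture(name): name is "scene" or "top" or "wrist"; returns the picture (420x560x3 uint8, red, green, blue); there is no depth.
- viewer.get_calibration(name): a dict with "fx", "fy", "cx", "cy" (pixels), "R" (3x3) and "t" (3): a world point X has camera coordinates R X + t. Camera axes: x right, y down, z forward; pixel columns grow to the right and rows downward; lengths in mm; the calibration is good to about 2 mm. The wrist camera is an equidistant fisheye: a pixel r from the principal point sees the ray r / f radians off the axis. A picture is of the moment at which its call begins: read the wrist's pose just before it. get_calibration takes no time and is no camera call; for the wrist camera it gives the pose at the moment of the call.
- r.finish_job(): hands the job in, once; it reports no verdict.
The state is a dict: "time": time; "qpos": joint angles; "qvel": joint speeds; "joint_efforts": joint torques, N m; "eef_pos": TCP position; "ee_rot": TCP orientation; "wrist_force": force on the tool from outside, world axes, zero at the start; "moment": the same for the moment, N m; "grip_width": finger opening in mm.
Only numpy, scipy, OpenCV 4.12 (cv2) and the standard library are available. Lean on these libraries where they do the work, as an engineer would, in place of code of your own. Each camera call takes 0.05 s, during which the arm holds its last target. There are 200 camera calls.

### The job

Take the thickness of the square copper block with the clamped caliper: open the jaws, stand the block upright on the steel bench block well in between them, let go of it, then slide the moving jaw gently shut until both jaws bear lightly and flat on the block. Do not pinch hard or make the moving jaw tilt on its beam, and leave the block standing there with the jaws still closed on it and the rest of the bench undisturbed.

Things in the scene. Friction and masses are not known exactly. Their poses are not given: they have to be found in the camera images.
- caliper: plywood measuring board 130 x 270 x 12 mm, fixed to the bench, with a digital caliper clamped flat on it. Origin: centre of the board's underside; x across it, y along the caliper's beam towards the fixed jaw, z up. The steel beam (16 mm wide) runs along y at x = +30 mm, its top 40 mm above the bench. Beam clamps at y = +101 and -116 mm reach 52 mm up.
- bench_block_top (a point): centre of the top of the dark steel bench block under the jaws, 62 x 62 mm, at x = -14, y = +61, z = 28 mm on the board; axes as the board's. The copper block drags on it with 1 to 2 N when a jaw pushes it along.
- fixed_jaw: the fixed jaw, a steel blade 5 mm thick (35.5 to 40.5 mm above the bench) that sticks out 40 mm from the beam's edge to -x of the board. Origin: on its measuring face, half-way along, i.e. 20 mm out from the beam's edge (x = +2, y = +75, z = 38 mm on the board); axes as the board's. The face looks to -y.
- slide (a joint): opening of the jaws in m: 0 shut, up to 0.080; at the start 0.003 to 0.015, less than the block's thickness. The moving jaw travels along -y of the board as it grows. It slides with a steady drag of about 3 N plus 2 N per m/s, and stays where it is left.
- jaw: the moving jaw's black housing, 38 mm across (x), 72 mm along the beam (y), 15 mm thick, with 19 mm free under it. Origin: its centre, 38.5 mm above the bench; axes as the board's. Can be pinched from above across its 38 mm, about the origin. It has play: it rocks about z at the origin, stiffness about 5 N m/rad, so a twist on the housing or pressure on the jaw tilts it.
- jaw_face (a point): point on the moving jaw's measuring face, half-way along its blade (which is like the fixed one), 28 mm to -x and 45 mm to +y of the housing's centre; axes as the board's. The face looks to +y.
- block_center (a point): centre of the copper block to be measured, a square bar 60 mm tall, of a thickness that is still to be measured (somewhere between 16 and 26 mm, both ways the same), standing upright on the bench among the other stock; its centre is 30 mm above its foot. z is up, x and y are square to its sides. About 0.24 kg.
- rod: brass rod 20 mm in diameter, 55 mm tall, standing; a bystander. Origin: centre of its foot.
- tube: aluminium tube 26 mm in diameter, 50 mm tall, standing; a bystander. Origin: centre of its foot.
- tweezers: steel tweezers, 160 mm long, lying beyond the caliper; a bystander. Origin: under the middle.
- marker: pink and black marker pen, 130 mm, lying; a bystander. Origin: under the middle.
- screwdriver: small screwdriver with a red handle, lying near the robot; a bystander. Origin: under the middle.
- brush: bench brush, lying; a bystander. Origin: under the middle.
- flux_jar: glass jar with a black cap, 52 mm in diameter, 60 mm tall; a bystander. Origin: centre of its foot.
Mind the look-alikes: they are no part of the job. What is shaped like the part that bears block_center but green, purple or turquoise is not meant.

How it is judged:
By the outcome, as a careful person would: the job done as asked, in the order asked, and still so for the second after the job is handed in, with the robot touching nothing.
It also fails if it takes over 69 s, if anything falls off the work surface, if the arm or the gripper's body presses on something with over 40 N, if the wrist force passes 120 N, or if a joint passes its speed limit or range.

## Working session

There is one attempt and no reset: what is moved stays moved. The work goes in short steps, Python scripts to look and compute and a tool call to move; the robot and the scene stay as the last step left them, time stands still between calls to the robot, and variables do not carry over. Pictures are saved under pics/ and viewed, about 8 in all and at most 12, crops included, and the job is handed in when it is done.

Besides the shell and the picture viewer there is one more tool, called after "Call:" as a command line: name --argument value ..., lists and objects as JSON in quotes. jog_arm: Moves the arm, as the interface text tells. Its arguments: {"type":"object","properties":{"motion":{"type":"array"},"claw":{"type":"number"},"squeeze":{"type":"number"}},"required":["motion"]}

```bash
mkdir -p pics; ls; python3 - <<'E'
from bench import read_state, viewer, r
import cv2,numpy as np
s=read_state();print(s['time'],s['eef_pos'],s['ee_rot'],s['grip_width'])
for n in ('scene','top'):
    im=viewer.capture(n);cv2.imwrite(f'pics/{n}0.png',im[:,:,::-1])
    print(n,viewer.get_calibration(n))
E
```

```text
pics
0.0 [ 172.56493563 -651.75824441  209.55701363] [-1.11615771e-03  9.91640779e-01  1.29024455e-01 -1.00216811e-04] 85.45265595814939
scene {'fx': 395.38158429869185, 'fy': 395.38158429869185, 'cx': 275.05183822698575, 'cy': 205.5830707961119, 'R': array([[-0.78020497,  0.62538628,  0.01312289],
       [ 0.40609999,  0.52236662, -0.74981058],
       [-0.47577621, -0.57967674, -0.6615224 ]]), 't': array([ 387.60865415, -198.34248465, 1159.61674665])}
top {'fx': 415.77753884154913, 'fy': 415.77753884154913, 'cx': 277.69526626653527, 'cy': 213.07968853576963, 'R': array([[ 0.03835636, -0.99926121,  0.00241532],
       [-0.97457553, -0.03794256, -0.22082322],
       [ 0.22075172,  0.00611606, -0.97531086]]), 't': array([  45.61247628,  555.61766915, 1101.1590744 ])}
```

View pics/scene0.png

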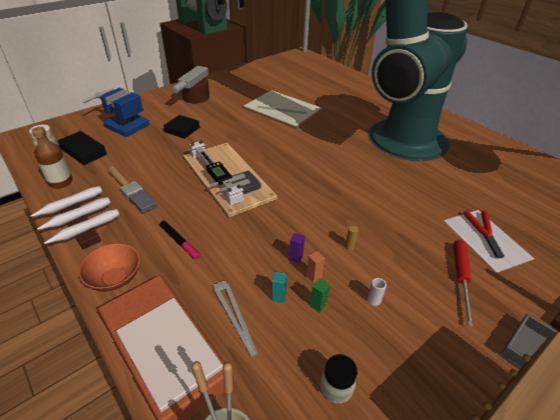

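View pics/top0.png

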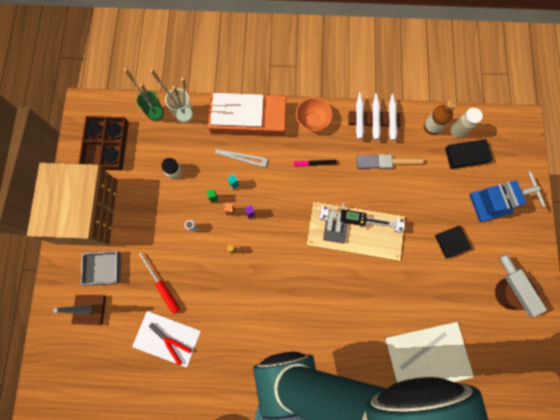

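Copper-coloured candidate: scene (316,266) / top (229,208). Same shape: purple at top (250,211), turquoise (233,181), green (212,195). The copper one fits, so I'll check it in an enlarged crop together with the caliper.

```bash
python3 - <<'E'
import cv2,numpy as np
t=cv2.imread('pics/top0.png');s=cv2.imread('pics/scene0.png')
a=cv2.resize(t[195:265,300:412],(800,500),interpolation=cv2.INTER_CUBIC)
a=cv2.resize(t[195:265,300:412],None,fx=5,fy=5,interpolation=cv2.INTER_CUBIC) #560x350
b=cv2.resize(t[165:215,190:270],None,fx=3,fy=3,interpolation=cv2.INTER_CUBIC) #240x150
c=cv2.resize(s[225:315,260:340],None,fx=3,fy=3,interpolation=cv2.INTER_CUBIC) #240x270
d=cv2.resize(s[135:215,175:285],None,fx=3,fy=3,interpolation=cv2.INTER_CUBIC)#330x240
o=np.zeros((600,800,3),np.uint8)
o[:350,:560]=a;o[:150,560:]=b;o[150:420,560:]=c;o[355:595,:330]=d
cv2.imwrite('pics/crop1.png',o)
E
```

```text
(no output)
```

View pics/crop1.png

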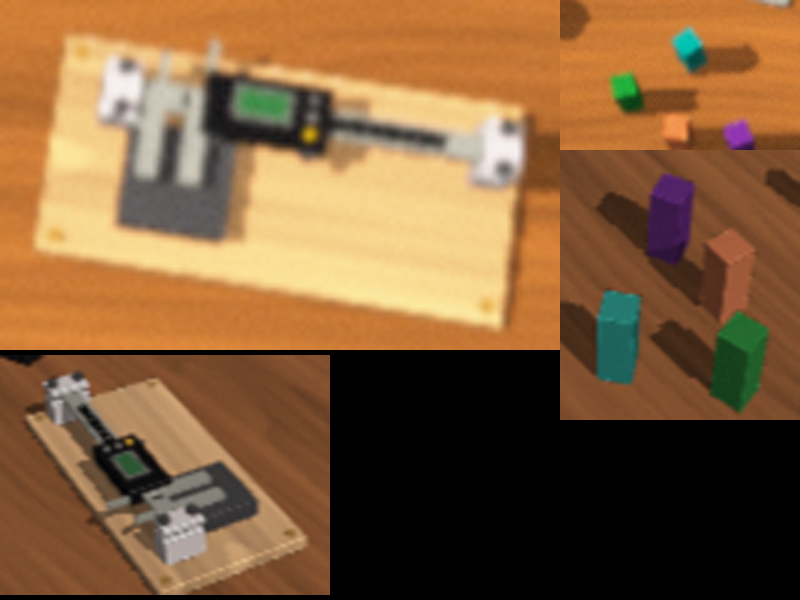

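The crops confirm it: the copper block stands between purple, green and turquoise. The fixed jaw is beside the left clamp, with the black housing on the right of the jaws. Next I compute poses from these.

```bash
cat > h.py <<'E'
import numpy as np,cv2
from bench import read_state, viewer, r
def ray(cal,uv,fish=False):
    uv=np.atleast_2d(uv).astype(float)
    x=(uv-[cal['cx'],cal['cy']])/[cal['fx'],cal['fy']]
    if fish:
        th=np.linalg.norm(x,axis=1,keepdims=True); d=np.hstack([x/np.maximum(th,1e-9)*np.sin(th),np.cos(th)])
    else: d=np.hstack([x,np.ones((len(x),1))])
    R=np.array(cal['R']);t=np.array(cal['t']);return -R.T@t, d@R
def onz(cal,uv,z,fish=False):
    o,d=ray(cal,uv,fish); return (o+d*((z-o[2])/d[:,2])[:,None])
def proj(cal,X,fish=False):
    c=np.atleast_2d(X)@np.array(cal['R']).T+cal['t']
    if fish:
        rho=np.linalg.norm(c[:,:2],axis=1,keepdims=True);x=c[:,:2]/np.maximum(rho,1e-9)*np.arctan2(rho,c[:,2:])
    else: x=c[:,:2]/c[:,2:]
    return x*[cal['fx'],cal['fy']]+[cal['cx'],cal['cy']]
def fitboard(P,Q): # 2D rigid: board pts P -> world Q
    P=np.array(P,float);Q=np.array(Q,float);p=P-P.mean(0);q=Q-Q.mean(0)
    a=np.arctan2((p[:,0]*q[:,1]-p[:,1]*q[:,0]).sum(),(p*q).sum())
    R=np.array([[np.cos(a),-np.sin(a)],[np.sin(a),np.cos(a)]]);o=Q.mean(0)-R@P.mean(0)
    return o,a,np.linalg.norm(P@R.T+o-Q,axis=1)
def b2w(o,a,p):
    R=np.array([[np.cos(a),-np.sin(a)],[np.sin(a),np.cos(a)]]);return np.asarray(p,float)@R.T+o
E
python3 - <<'E'
from h import *
np.set_printoptions(precision=1,suppress=True)
ct=viewer.get_calibration('top');cs=viewer.get_calibration('scene')
uv=np.array([(68,37),(525,105),(503,327),(37,248)])/5+[299.6,194.6]
W=onz(ct,uv,12);o,a,e=fitboard([(65,135),(65,-135),(-65,-135),(-65,135)],W[:,:2]);print('top',W,o,a,e)
# copper: masks
for n,c in(('top',ct),('scene',cs)):
    im=cv2.imread(f'pics/{n}0.png');hsv=cv2.cvtColor(im,cv2.COLOR_BGR2HSV)
    x,y=(229,208) if n=='top' else (316,266)
    print(im[y,x],hsv[y-12:y+14:3,x] if n=='scene' else hsv[y-6:y+8,x])
b=lambda p:b2w(o,a,p)
print('benchblk',b((-14,61)),'fixed',b((2,75)))
print('copper top centre guess',onz(ct,[[(676-560)/3+190,128/3+165]],60), 'scene',onz(cs,[[(730-560)/3+260,(243-150)/3+225]],60))
# housing in top: crop corners (208,75)-(330,150)
hv=np.array([(207,72),(331,93),(326,153),(204,134)])/5+[299.6,194.6]
H=onz(ct,hv,46)[:,:2];c=H.mean(0);ca,sa=np.cos(a),np.sin(a);print(H,c,'board',np.array([[ca,sa],[-sa,ca]])@(c-o))
s=read_state();cw=viewer.get_calibration('wrist');print(cw)
R=np.array(cw['R']);print('cam pos',-R.T@cw['t'],'axis',R[2])
E
```

```text
top [[ 602.2  -35.7   12. ]
 [ 571.6 -303.1   12. ]
 [ 441.3 -286.8   12. ]
 [ 476.4  -20.3   12. ]] [ 522.9 -161.5] -0.12248379064230457 [1.7 0.8 0.9 1.7]
[ 79 148 242] [[ 13 184 169]
 [ 12 180 221]
 [ 13 175 239]
 [ 12 172 243]
 [ 13 174 243]
 [ 13 175 242]
 [ 13 172 242]
 [ 12 174 241]
 [ 12 178 233]
 [ 10 184 193]
 [ 10 182 137]
 [ 10 182 115]
 [ 11 183 128]
 [ 12 191 164]]
[ 58  90 160] [[  9 162 164]
 [  9 160 169]
 [ 10 161 169]
 [  9 163 144]
 [  9 163 160]
 [  9 158 160]
 [  9 162 159]
 [  9 163 160]
 [  9 162 162]]
benchblk [516.5 -99.2] fixed [534.1 -87.3]
copper top centre guess [[564.1 205.3  60. ]] scene [[564.1 206.   60. ]]
[[ 576.  -112.3]
 [ 566.5 -182.8]
 [ 531.6 -179.7]
 [ 539.9 -110.8]] [ 553.5 -146.4] board [28.5 18.7]
{'fx': 325.19226210127806, 'fy': 325.19226210127806, 'cx': 283.57810211927335, 'cy': 204.77551275752145, 'R': array([[ 0.3, -1. , -0. ],
       [-0.9, -0.2,  0.3],
       [-0.3, -0.1, -1. ]]), 't': array([-673.3,  -37.3,  379.8])}
cam pos [ 244.6 -632.6  372.8] axis [-0.3 -0.1 -1. ]
```

Call:
jog_arm --motion '[{"tx": 0.377, "ty": 0.501, "tz": 0, "az": 0.379}, {"tx": 0.377, "ty": 0.501, "tz": 0, "az": 0.379}, {"tx": 0.377, "ty": 0.501, "tz": 0, "az": 0.379}, {"tx": 0.377, "ty": 0.501, "tz": 0, "az": 0.379}, {"tx": 0.377, "ty": 0.501, "tz": 0, "az": 0.379}]' --claw -1 --squeeze 25

```text
schema error: expected keys tx, ty, tz, ax, ay, az
```

Call:
jog_arm --motion '[{"tx": 0.377, "ty": 0.501, "tz": 0, "ax": 0, "ay": 0, "az": 0.379}, {"tx": 0.377, "ty": 0.501, "tz": 0, "ax": 0, "ay": 0, "az": 0.379}, {"tx": 0.377, "ty": 0.501, "tz": 0, "ax": 0, "ay": 0, "az": 0.379}, {"tx": 0.377, "ty": 0.501, "tz": 0, "ax": 0, "ay": 0, "az": 0.379}, {"tx": 0.377, "ty": 0.501, "tz": 0, "ax": 0, "ay": 0, "az": 0.379}]' --claw -1 --squeeze 25

```text
time: 0.52
eef_pos: [298.3, -484.0, 209.8]
ee_rot: [-0.001, 0.903, 0.43, -0.0]
wrist_force: [0.5, -0.1, -0.2]
grip_width: 85.0
```

Call:
jog_arm --motion '[{"tx": 0.251, "ty": 0.333, "tz": -0.1, "ax": 0, "ay": 0, "az": 0.178}, {"tx": 0.251, "ty": 0.333, "tz": -0.1, "ax": 0, "ay": 0, "az": 0.178}, {"tx": 0.251, "ty": 0.333, "tz": -0.1, "ax": 0, "ay": 0, "az": 0.178}, {"tx": 0.251, "ty": 0.333, "tz": -0.1, "ax": 0, "ay": 0, "az": 0.178}, {"tx": 0.251, "ty": 0.333, "tz": -0.1, "ax": 0, "ay": 0, "az": 0.178}]'

```text
time: 0.93
eef_pos: [420.0, -322.0, 161.1]
ee_rot: [-0.001, 0.747, 0.665, -0.001]
wrist_force: [1.6, -1.0, -0.5]
grip_width: 85.4
```

Call:
jog_arm --motion '[{"tx": 0.1, "ty": 0.135, "tz": -0.04, "ax": 0, "ay": 0, "az": 0}, {"tx": 0.1, "ty": 0.135, "tz": -0.04, "ax": 0, "ay": 0, "az": 0}, {"tx": 0.1, "ty": 0.135, "tz": -0.04, "ax": 0, "ay": 0, "az": 0}]'

```text
time: 1.18
eef_pos: [491.9, -224.0, 131.9]
ee_rot: [-0.001, 0.747, 0.665, -0.001]
wrist_force: [0.0, -1.2, 0.2]
grip_width: 85.2
```

Call:
jog_arm --motion '[{"tx": 0.058, "ty": 0.073, "tz": -0.017, "ax": 0, "ay": 0, "az": -0.002}, {"tx": 0.058, "ty": 0.073, "tz": -0.017, "ax": 0, "ay": 0, "az": -0.002}, {"tx": 0.058, "ty": 0.073, "tz": -0.017, "ax": 0, "ay": 0, "az": -0.002}, {"tx": 0.058, "ty": 0.073, "tz": -0.017, "ax": 0, "ay": 0, "az": -0.002}]'

```text
time: 1.52
eef_pos: [550.7, -147.9, 113.6]
ee_rot: [-0.002, 0.748, 0.664, -0.001]
wrist_force: [-0.4, -0.1, -0.0]
grip_width: 85.3
```

```bash
python3 - <<'E'
from h import *
import pickle
s=read_state();c=viewer.get_calibration('wrist');im=viewer.capture('wrist');cv2.imwrite('pics/w1.png',im[:,:,::-1])
pickle.dump(c,open('w1.pkl','wb'));print(s['eef_pos'],s['ee_rot'])
# predicted overlay of board points
o,a=np.array([522.9,-161.5]),-.1225
v=np.ascontiguousarray(im[:,:,::-1])
def pt(x,y,z): return np.r_[b2w(o,a,(x,y)),z]
L=[pt(65,135,12),pt(-65,135,12),pt(-65,-135,12),pt(65,-135,12),pt(-45,92,28),pt(-45,30,28),pt(2,75,40.5),pt(-18,75,40.5),pt(11,18.7+36,46),pt(49,18.7-36,46),pt(49,18.7+36,46),pt(11,18.7-36,46)]
for p in proj(c,L,True): cv2.circle(v,tuple(int(k) for k in np.round(p)),2,(255,0,255),1)
cv2.imwrite('pics/w1o.png',v)
E
```

```text
[ 550.68117066 -147.9199997   113.57394358] [-0.0021283   0.74782699  0.66388966 -0.00088567]
```

View pics/w1o.png

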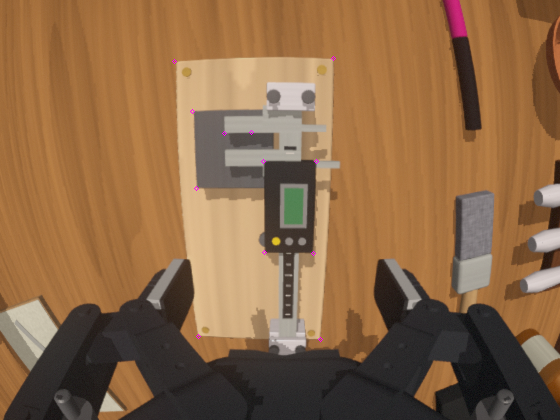

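```bash
cat > fitw.py <<'E'
from h import *
import pickle
np.set_printoptions(precision=2,suppress=True)
def big(m,box):
    k=np.zeros_like(m);x0,y0,x1,y1=box;k[y0:y1,x0:x1]=m[y0:y1,x0:x1]
    cs,_=cv2.findContours(k,cv2.RETR_EXTERNAL,cv2.CHAIN_APPROX_NONE);return max(cs,key=cv2.contourArea)[:,0,:]
def rect(P): return cv2.minAreaRect(P[:,:2].astype(np.float32))
E
python3 - <<'E'
from fitw import *
im=cv2.imread('pics/w1.png');c=pickle.load(open('w1.pkl','rb'))
hsv=cv2.cvtColor(im,cv2.COLOR_BGR2HSV)
print(hsv[300,220],hsv[300,150],hsv[180,270],hsv[180,230])
m=((hsv[:,:,2]>185)).astype(np.uint8);m=cv2.morphologyEx(m,cv2.MORPH_OPEN,np.ones((3,3)));
m[90:350,190:330]=np.maximum(m[90:350,190:330],0)
cb=big(cv2.morphologyEx(m,cv2.MORPH_CLOSE,np.ones((9,9))),(160,45,345,345))
print('board',rect(onz(c,cb,12,True)))
h=(hsv[:,:,2]<50).astype(np.uint8);ch=big(cv2.morphologyEx(h,cv2.MORPH_OPEN,np.ones((5,5))),(255,150,325,262))
print('housing',ch.min(0),ch.max(0),rect(onz(c,ch,46,True)))
# edge lines of board: row scan
g=cv2.cvtColor(im,cv2.COLOR_BGR2GRAY).astype(float);g=cv2.GaussianBlur(g,(3,3),0)
L=[];Rr=[]
for y in list(range(70,330,10)):
    d=np.diff(g[y]);x0=170+ (y-60)*0.08; 
    w=range(int(x0)-5,int(x0)+10);x=max(w,key=lambda k:d[k]);L.append((x+.5,y))
    x1=333-(y-60)*0.045;w=range(int(x1)-8,int(x1)+8);x=min(w,key=lambda k:d[k]);Rr.append((x+.5,y))
for n,l in(('L',L),('R',Rr)):
    W=onz(c,l,12,True);f=cv2.fitLine(W[:,:2].astype(np.float32),cv2.DIST_HUBER,0,.01,.01).ravel();print(n,np.arctan2(f[0],f[1]),f)
E
```

```text
[ 17  99 209] [ 16  19 174] [14 48 58] [ 10  29 106]
board ((522.3595581054688, -164.60275268554688), (276.332763671875, 129.03768920898438), 82.79468536376953)Traceback (most recent call last):
  File "<stdin>", line 9, in <module>
  File "fitw.py", line 6, in big
    cs,_=cv2.findContours(k,cv2.RETR_EXTERNAL,cv2.CHAIN_APPROX_NONE);return max(cs,key=cv2.contourArea)[:,0,:]
                                                                            ~~~^^^^^^^^^^^^^^^^^^^^^^^^
ValueError: max() iterable argument is empty
```

```bash
python3 - <<'E'
from fitw import *
im=cv2.imread('pics/w1.png');c=pickle.load(open('w1.pkl','rb'))
hsv=cv2.cvtColor(im,cv2.COLOR_BGR2HSV);V=hsv[:,:,2]
print(V[200,255:325:3],V[175,190:330:5])
h=(V<80).astype(np.uint8);ch=big(cv2.morphologyEx(h,cv2.MORPH_CLOSE,np.ones((3,3))),(258,158,325,262))
print('housing',ch.min(0),ch.max(0),rect(onz(c,ch,46,True)))
g=cv2.GaussianBlur(cv2.cvtColor(im,cv2.COLOR_BGR2GRAY).astype(np.float32),(3,3),0);S=cv2.GaussianBlur(hsv[:,:,1].astype(np.float32),(3,3),0)
def lines(rows,xl,xr,z,sl,sr):
    for n,xf,sg in(('L',xl,sl),('R',xr,sr)):
        P=[]
        for y in rows:
            d=np.diff(g[y])*sg;x=xf(y);w=range(int(x)-6,int(x)+7);P.append((max(w,key=lambda k:d[k])+.5,y))
        W=onz(c,P,z,True);f=cv2.fitLine(W[:,:2].astype(np.float32),cv2.DIST_HUBER,0,.01,.01).ravel();f[:2]*=np.sign(f[1])
        print(n,'ang',np.arctan2(-f[0],f[1]),'x at y=-161.5:',f[2]+f[0]/f[1]*(-161.5-f[3]))
lines(range(70,330,8),lambda y:174+(y-62)*.09,lambda y:333-(y-60)*.045,12,1,-1)
lines(range(168,245,5),lambda y:264.5,lambda y:316,46,-1,1)
E
```

```text
[193 195 197 124  60  63  62  59  69 146 132 131 131 132 133 133 137 141
  59  56 127 204 205 210] [218 200 110 108 111 107 107 107 104  84  82  82  96  84  80  58  60  60
  58  59  55  59  60  62  61 113 203 205]
housing [264 160] [314 261] ((554.6728515625, -149.93304443359375), (80.03231048583984, 36.99728012084961), 83.095458984375)
L ang -0.1253571 x at y=-161.5: 458.5215
R ang -0.12585051 x at y=-161.5: 587.66223
L ang -0.1652337 x at y=-161.5: 532.9708
R ang -0.12079354 x at y=-161.5: 572.3107
```

Call:
jog_arm --motion '[{"tx": 0.0039, "ty": -0.0045, "tz": -0.04, "ax": 0, "ay": 0, "az": -0.0022}, {"tx": 0.0039, "ty": -0.0045, "tz": -0.07, "ax": 0, "ay": 0, "az": -0.0022}, {"tx": 0.0039, "ty": -0.0045, "tz": -0.0916, "ax": 0, "ay": 0, "az": -0.0022}, {"tx": 0.0039, "ty": -0.0045, "tz": -0.0916, "ax": 0, "ay": 0, "az": -0.0022}, {"tx": 0.0039, "ty": -0.0045, "tz": -0.0916, "ax": 0, "ay": 0, "az": -0.0022}]'

```text
time: 1.98
eef_pos: [551.5, -155.2, 21.4]
ee_rot: [-0.003, 0.751, 0.66, -0.002]
wrist_force: [0.2, 0.1, 0.6]
grip_width: 85.6
```

```bash
python3 - <<'E'
from h import *
s=read_state();print(s['time'],s['eef_pos'],s['ee_rot'],s['wrist_force'],s['moment'])
E
```

```text
1.9833 [ 551.50014282 -155.16443955   21.39913299] [-0.00330769  0.75098662  0.66030452 -0.00247137] [0.18506291 0.09384592 0.64446678] [ 0.01774025 -0.02682783  0.00211505]
```

Call:
jog_arm --motion '[{"tx": 0.003, "ty": 0.0027, "tz": 0, "ax": 0, "ay": 0, "az": 0.0008}, {"tx": 0.003, "ty": 0.0027, "tz": 0, "ax": 0, "ay": 0, "az": 0.0008}]'

```text
time: 2.15
eef_pos: [556.3, -153.6, 23.7]
ee_rot: [-0.002, 0.75, 0.661, -0.001]
wrist_force: [-0.1, 0.7, 0.4]
grip_width: 85.5
```

Call:
jog_arm --motion '[{"tx": 0, "ty": 0, "tz": 0, "ax": 0, "ay": 0, "az": 0}]'

```text
time: 2.23
eef_pos: [557.4, -154.2, 25.5]
ee_rot: [-0.0, 0.751, 0.661, -0.001]
wrist_force: [0.4, 0.6, -0.1]
grip_width: 85.6
```

```bash
python3 - <<'E'
from h import *
np.set_printoptions(precision=2,suppress=True)
for i in range(8):
    s=read_state();print(s['time'],s['eef_pos'],s['qvel'],2*np.arctan2(s['ee_rot'][2],s['ee_rot'][1]),viewer.get_calibration('wrist')['t']);im=viewer.capture('wrist')
cv2.imwrite('pics/w2.png',im[:,:,::-1])
E
```

```text
2.2333 [ 557.44 -154.23   25.52] [-0.01 -0.03 -0.03 -0.    0.   -0.  ] 1.4438705532476175 [-572.76  -62.47  178.99]
2.2833 [ 558.18 -154.49   26.1 ] [ 0.    0.   -0.    0.   -0.01 -0.  ] 1.443884709189988 [-573.58  -62.59  178.62]
2.3333 [ 558.06 -154.35   25.9 ] [ 0.    0.01  0.01  0.   -0.    0.  ] 1.4440722996821784 [-573.4   -62.49  178.58]
2.3833 [ 557.58 -154.11   25.4 ] [ 0.    0.01  0.01  0.   -0.   -0.  ] 1.44412999651093 [-572.91  -62.38  178.69]
2.4333 [ 557.18 -153.91   24.95] [ 0.    0.01  0.01  0.   -0.    0.  ] 1.4441645901072149 [-572.42  -62.29  178.8 ]
2.4833 [ 556.83 -153.74   24.56] [ 0.    0.01  0.01  0.   -0.    0.  ] 1.4442414681068014 [-572.03  -62.22  178.87]
2.5333 [ 556.56 -153.63   24.22] [ 0.    0.01  0.   -0.   -0.    0.  ] 1.4442692808797448 [-571.73  -62.16  178.91]
2.5833 [ 556.36 -153.56   23.98] [-0.    0.01  0.    0.   -0.    0.  ] 1.444278126222558 [-571.53  -62.11  178.93]
```

Call:
jog_arm --motion '[{"tx": -0.0018, "ty": 0.001, "tz": -0.002, "ax": 0, "ay": 0, "az": 0.0003}, {"tx": -0.0018, "ty": 0.001, "tz": -0.002, "ax": 0, "ay": 0, "az": 0.0003}, {"tx": -0.0018, "ty": 0.001, "tz": -0.002, "ax": 0, "ay": 0, "az": 0.0003}, {"tx": -0.0018, "ty": 0.001, "tz": -0.002, "ax": 0, "ay": 0, "az": 0.0003}, {"tx": -0.0018, "ty": 0.001, "tz": -0.002, "ax": 0, "ay": 0, "az": 0.0003}]'

```text
time: 3.05
eef_pos: [554.4, -152.5, 21.7]
ee_rot: [-0.002, 0.75, 0.661, -0.002]
wrist_force: [-0.0, -0.8, 0.7]
grip_width: 85.5
```

```bash
cat > st.py <<'E'
from h import *
np.set_printoptions(precision=2,suppress=True)
import sys
for i in range(int(sys.argv[1])):
    s=read_state();print(s['time'],s['eef_pos'],round(float(2*np.arctan2(s['ee_rot'][2],s['ee_rot'][1])),4),s['wrist_force'],s['moment'],round(float(s['grip_width']),2))
    if i<int(sys.argv[1])-1: im=viewer.capture('top')
E
python3 st.py 4
```

```text
3.05 [ 554.41 -152.48   21.7 ] 1.4452 [-0.02 -0.84  0.74] [0.04 0.04 0.  ] 85.51
3.1 [ 554.45 -152.52   21.76] 1.4453 [-0.27  0.82  0.01] [-0.02 -0.    0.03] 85.49
3.15 [ 554.51 -152.52   21.82] 1.4452 [0.03 0.7  0.55] [ 0.02  0.04 -0.02] 85.43
3.2 [ 554.51 -152.55   21.82] 1.4452 [1.04 0.35 0.39] [ 0.02 -0.05 -0.01] 85.55
```

Call:
jog_arm --motion '[{"tx": 0, "ty": 0, "tz": 0, "ax": 0, "ay": 0, "az": 0}, {"tx": 0, "ty": 0, "tz": 0, "ax": 0, "ay": 0, "az": 0}, {"tx": 0, "ty": 0, "tz": 0, "ax": 0, "ay": 0, "az": 0}, {"tx": 0, "ty": 0, "tz": 0, "ax": 0, "ay": 0, "az": 0}, {"tx": 0, "ty": 0, "tz": 0, "ax": 0, "ay": 0, "az": 0}]' --claw 1 --squeeze 20

```text
time: 3.62
eef_pos: [554.0, -152.5, 22.1]
ee_rot: [-0.002, 0.75, 0.661, -0.002]
wrist_force: [-2.5, 0.6, 3.3]
grip_width: 36.9
```

Call:
jog_arm --motion '[{"tx": 0, "ty": 0, "tz": 0, "ax": 0, "ay": 0, "az": 0}, {"tx": 0, "ty": 0, "tz": 0, "ax": 0, "ay": 0, "az": 0}, {"tx": 0, "ty": 0, "tz": 0, "ax": 0, "ay": 0, "az": 0}]'

```text
time: 3.87
eef_pos: [553.9, -152.5, 22.1]
ee_rot: [-0.002, 0.75, 0.661, -0.002]
wrist_force: [-0.7, 1.0, 1.5]
grip_width: 36.7
```

```bash
python3 st.py 3
```

```text
3.8667 [ 553.91 -152.5    22.14] 1.4453 [-0.7   0.99  1.45] [-0.03  0.27  0.05] 36.65
3.9167 [ 553.9  -152.5    22.12] 1.4453 [-1.35  0.27  2.39] [0.04 0.24 0.02] 36.86
3.9667 [ 553.9  -152.52   22.13] 1.4453 [-2.07  0.26  2.15] [0.03 0.28 0.05] 36.52
```

Call:
jog_arm --motion '[{"tx": -0.0013, "ty": -0.01, "tz": 0, "ax": 0, "ay": 0, "az": 0}, {"tx": -0.0028, "ty": -0.022, "tz": 0, "ax": 0, "ay": 0, "az": 0}, {"tx": -0.0043, "ty": -0.034, "tz": 0, "ax": 0, "ay": 0, "az": 0}, {"tx": -0.0056, "ty": -0.0446, "tz": 0, "ax": 0, "ay": 0, "az": 0}, {"tx": -0.0056, "ty": -0.0446, "tz": 0, "ax": 0, "ay": 0, "az": 0}]'

```text
time: 4.38
eef_pos: [547.8, -200.1, 22.2]
ee_rot: [-0.002, 0.75, 0.661, -0.003]
wrist_force: [-2.6, -3.0, 2.4]
grip_width: 37.0
```

```bash
python3 st.py 4
```

```text
4.3833 [ 547.83 -200.15   22.16] 1.444 [-2.64 -2.96  2.45] [-0.47  0.42 -0.03] 36.95
4.4333 [ 547.87 -199.74   22.17] 1.444 [-3.27 -2.83  1.78] [-0.49  0.47  0.01] 36.84
4.4833 [ 547.96 -199.2    22.18] 1.4442 [-2.73 -1.98  1.8 ] [-0.44  0.41  0.01] 36.94
4.5333 [ 547.97 -198.69   22.15] 1.4446 [-2.03 -2.75  1.98] [-0.46  0.42 -0.05] 37.07
```

Call:
jog_arm --motion '[{"tx": 0, "ty": 0, "tz": 0, "ax": 0, "ay": 0, "az": 0}, {"tx": 0, "ty": 0, "tz": 0, "ax": 0, "ay": 0, "az": 0}, {"tx": 0, "ty": 0, "tz": 0, "ax": 0, "ay": 0, "az": 0}, {"tx": 0, "ty": 0, "tz": 0.01, "ax": 0, "ay": 0, "az": 0}, {"tx": 0, "ty": 0, "tz": 0.045, "ax": 0, "ay": 0, "az": 0}]' --claw -1

```text
time: 4.95
eef_pos: [543.2, -196.2, 62.1]
ee_rot: [-0.007, 0.75, 0.661, -0.005]
wrist_force: [0.2, 0.1, -0.5]
grip_width: 85.3
```

Call:
jog_arm --motion '[{"tx": 0, "ty": 0.02, "tz": 0.04, "ax": 0, "ay": 0, "az": 0}, {"tx": 0, "ty": 0.05, "tz": 0.08, "ax": 0, "ay": 0, "az": 0}, {"tx": 0, "ty": 0.085, "tz": 0.1, "ax": 0, "ay": 0, "az": 0}, {"tx": 0, "ty": 0.12, "tz": 0.12, "ax": 0, "ay": 0, "az": 0}, {"tx": 0, "ty": 0.16, "tz": 0.12, "ax": 0, "ay": 0, "az": 0}]'

```text
time: 5.37
eef_pos: [546.6, -38.5, 188.5]
ee_rot: [-0.003, 0.751, 0.661, -0.002]
wrist_force: [2.1, 0.4, -0.3]
grip_width: 85.4
```

Call:
jog_arm --motion '[{"tx": 0.008, "ty": 0.188, "tz": -0.02, "ax": 0, "ay": 0, "az": 0}, {"tx": 0.008, "ty": 0.188, "tz": -0.02, "ax": 0, "ay": 0, "az": 0}, {"tx": 0.008, "ty": 0.188, "tz": -0.02, "ax": 0, "ay": 0, "az": 0}, {"tx": 0.008, "ty": 0.188, "tz": -0.02, "ax": 0, "ay": 0, "az": 0}, {"tx": 0.008, "ty": 0.188, "tz": -0.02, "ax": 0, "ay": 0, "az": 0}]'

```text
time: 5.78
eef_pos: [554.2, 154.2, 169.3]
ee_rot: [-0.003, 0.75, 0.662, -0.0]
wrist_force: [-0.4, -1.1, 0.1]
grip_width: 85.3
```

```bash
python3 st.py 8; python3 - <<'E'
from fitw import *
c=viewer.get_calibration('wrist');im=viewer.capture('wrist');cv2.imwrite('pics/w3.png',im[:,:,::-1]);pickle.dump(c,open('w3.pkl','wb'))
E
```

```text
5.7833 [554.22 154.15 169.35] 1.4466 [-0.37 -1.14  0.07] [-0.01 -0.01 -0.03] 85.27
5.8333 [554.33 156.64 169.07] 1.448 [0.63 2.17 0.29] [ 0.08 -0.07  0.02] 85.47
5.8833 [554.26 153.79 169.04] 1.449 [-0.22 -0.59 -0.1 ] [ 0.03 -0.02  0.02] 85.41
5.9333 [554.32 151.74 169.03] 1.448 [-0.12  0.47  0.61] [ 0.02  0.   -0.02] 85.62
5.9833 [554.44 150.34 169.03] 1.4463 [-0.09  0.65 -0.17] [-0.   -0.   -0.06] 85.44
6.0333 [554.54 149.43 169.02] 1.4448 [-0.01  0.06 -0.03] [0.03 0.03 0.01] 85.31
6.0833 [554.63 148.86 168.98] 1.4436 [ 0.8  -0.82  0.3 ] [-0.02 -0.02  0.01] 85.51
6.1333 [554.71 148.47 168.94] 1.4427 [-0.09  0.18 -0.2 ] [-0.   -0.02  0.03] 85.33
```

View pics/w3.png

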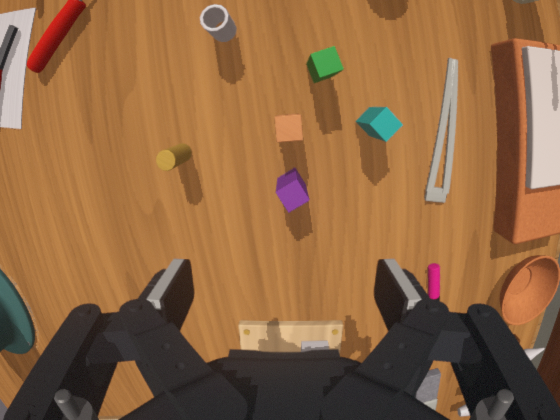

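The copper block's top is at (288,128). Purple is at (292,183), green at (322,62) and turquoise at (376,122). I'll fit the top face at z=60.

```bash
python3 - <<'E'
from fitw import *
im=cv2.imread('pics/w3.png');c=pickle.load(open('w3.pkl','rb'));hsv=cv2.cvtColor(im,cv2.COLOR_BGR2HSV)
print(hsv[128,268:310:2].tolist());print(hsv[108:150:2,288].tolist())
k=hsv[120:134,282:296].reshape(-1,3).mean(0);print(k)
d=np.abs(hsv.astype(float)-k);m=((d[:,:,0]<4)&(d[:,:,1]<40)&(d[:,:,2]<25)).astype(np.uint8)
cc=big(m,(265,105,312,152));print(cc.min(0),cc.max(0))
(q,wh,an)=rect(onz(c,cc,60,True));print('copper',q,wh,an)
for n,lo,hi,bx,z in(('green',45,75,(300,40,350,90),60),('purple',125,150,(270,160,315,215),60),('teal',80,98,(350,100,410,145),60)):
    mm=((hsv[:,:,0]>lo)&(hsv[:,:,0]<hi)&(hsv[:,:,1]>90)&(hsv[:,:,2]>40)).astype(np.uint8);p=big(mm,bx);print(n,rect(onz(c,p,60,True)))
E
```

```text
[[15, 159, 175], [15, 155, 169], [15, 156, 175], [15, 156, 180], [12, 147, 205], [13, 147, 211], [13, 147, 214], [13, 144, 213], [13, 143, 212], [13, 144, 213], [13, 146, 212], [13, 144, 215], [13, 145, 215], [13, 144, 214], [13, 144, 213], [13, 145, 213], [12, 146, 211], [14, 153, 168], [15, 158, 168], [14, 153, 168], [15, 158, 173]]
[[15, 161, 173], [15, 154, 174], [15, 155, 174], [13, 150, 180], [13, 144, 214], [13, 144, 216], [13, 144, 214], [13, 143, 214], [13, 144, 214], [13, 145, 214], [13, 146, 212], [13, 145, 213], [12, 145, 213], [12, 146, 210], [13, 145, 210], [13, 145, 213], [12, 146, 203], [13, 158, 126], [13, 160, 126], [13, 158, 126], [13, 158, 126]]
[ 12.8  144.58 213.53]
[274 114] [302 141]
copper (565.851806640625, 207.15310668945312) (21.74593734741211, 21.958358764648438) 88.00531005859375
green ((604.1307983398438, 258.09075927734375), (22.289384841918945, 22.724775314331055), 13.875246047973633)
purple ((561.6756591796875, 152.9127655029297), (23.994504928588867, 30.327911376953125), 22.587160110473633)
teal ((643.9017333984375, 203.53054809570312), (27.103347778320312, 30.746606826782227), 39.84834671020508)
```

Call:
jog_arm --motion '[{"tx": 0.0104, "ty": 0.036, "tz": -0.01, "ax": 0, "ay": 0, "az": 0.03}, {"tx": 0.0104, "ty": 0.0585, "tz": -0.03, "ax": 0, "ay": 0, "az": 0.03}, {"tx": 0.0104, "ty": 0.0585, "tz": -0.06, "ax": 0, "ay": 0, "az": 0.03}, {"tx": 0.0104, "ty": 0.0585, "tz": -0.075, "ax": 0, "ay": 0, "az": 0.03}, {"tx": 0.0104, "ty": 0.0585, "tz": -0.075, "ax": 0, "ay": 0, "az": 0.03}]' --claw -0.2

```text
time: 6.6
eef_pos: [561.8, 204.9, 89.3]
ee_rot: [-0.005, 0.719, 0.694, -0.005]
wrist_force: [-0.0, -0.5, -1.5]
grip_width: 51.0
```

```bash
python3 st.py 9|tail -3;python3 - <<'E'
from fitw import *
c=viewer.get_calibration('wrist');im=viewer.capture('wrist')[:,:,::-1].copy();cv2.imwrite('pics/w4.png',im)
hsv=cv2.cvtColor(im,cv2.COLOR_BGR2HSV);print(proj(c,[565.2,206.5,60],True))
m=((abs(hsv[:,:,0].astype(int)-13)<3)&(hsv[:,:,2]>195)).astype(np.uint8);u=proj(c,[565.2,206.5,60],True)[0].astype(int)
b=big(m,(u[0]-40,u[1]-40,u[0]+40,u[1]+40));print(b.min(0),b.max(0),rect(onz(c,b,60,True)))
E
```

```text
6.9 [566.78 206.69  96.04] 1.5356 [-0.18 -0.29  0.5 ] [-0.02  0.02  0.03] 51.48
6.95 [566.59 206.78  95.87] 1.5358 [-0.13  1.43 -0.4 ] [ 0.   -0.01  0.06] 51.03
7.0 [566.32 206.83  95.59] 1.536 [0.73 0.15 0.27] [0.03 0.   0.03] 51.04
[[281.45 226.6 ]]
[266 210] [299 241] ((565.781982421875, 207.11471557617188), (21.853809356689453, 21.302196502685547), 87.00086212158203)
```

Call:
jog_arm --motion '[{"tx": -0.0006, "ty": 0, "tz": -0.035, "ax": 0, "ay": 0, "az": -0.003}, {"tx": -0.0006, "ty": 0, "tz": -0.06, "ax": 0, "ay": 0, "az": -0.003}, {"tx": -0.0006, "ty": 0, "tz": -0.067, "ax": 0, "ay": 0, "az": -0.003}, {"tx": -0.0006, "ty": 0, "tz": -0.067, "ax": 0, "ay": 0, "az": -0.003}, {"tx": -0.0006, "ty": 0, "tz": -0.067, "ax": 0, "ay": 0, "az": -0.003}]'

```text
time: 7.47
eef_pos: [565.6, 206.9, 28.6]
ee_rot: [-0.002, 0.722, 0.691, -0.001]
wrist_force: [-0.6, -0.1, 0.9]
grip_width: 51.2
```

```bash
python3 st.py 9|tail -2
```

```text
7.8167 [566.29 207.15  29.46] 1.5267 [-0.09  0.5   0.32] [0.01 0.07 0.  ] 51.17
7.8667 [566.05 207.04  29.18] 1.5267 [-0.17 -0.21 -0.78] [ 0.01 -0.01  0.01] 51.28
```

Now I close on it with a moderate grip.

Call:
jog_arm --motion '[{"tx": -0.0005, "ty": 0, "tz": -0.0008, "ax": 0, "ay": 0, "az": 0}, {"tx": -0.0005, "ty": 0, "tz": -0.0008, "ax": 0, "ay": 0, "az": 0}, {"tx": -0.0005, "ty": 0, "tz": -0.0008, "ax": 0, "ay": 0, "az": 0}, {"tx": -0.0005, "ty": 0, "tz": -0.0008, "ax": 0, "ay": 0, "az": 0}, {"tx": -0.0005, "ty": 0, "tz": -0.0008, "ax": 0, "ay": 0, "az": 0}]' --claw 1 --squeeze 35

```text
time: 8.28
eef_pos: [565.7, 207.1, 28.6]
ee_rot: [-0.002, 0.723, 0.691, 0.0]
wrist_force: [-0.5, 0.6, 3.6]
grip_width: 20.7
```

```bash
python3 st.py 7|tail -3
```

```text
8.4833 [565.69 207.16  28.61] 1.5267 [-0.7   0.84  3.47] [-0.01  0.12  0.02] 21.1
8.5333 [565.68 207.16  28.62] 1.5267 [-1.55 -0.2   3.77] [-0.03  0.17  0.01] 20.93
8.5833 [565.72 207.13  28.65] 1.5267 [-0.98 -0.24  3.7 ] [ 0.01  0.15 -0.03] 21.01
```

Call:
jog_arm --motion '[{"tx": 0, "ty": 0, "tz": 0.02, "ax": 0, "ay": 0, "az": 0}, {"tx": 0, "ty": 0, "tz": 0.05, "ax": 0, "ay": 0, "az": 0}, {"tx": 0, "ty": 0, "tz": 0.085, "ax": 0, "ay": 0, "az": 0}, {"tx": -0.005, "ty": -0.02, "tz": 0.11, "ax": 0, "ay": 0, "az": -0.01}, {"tx": -0.01, "ty": -0.05, "tz": 0.12, "ax": 0, "ay": 0, "az": -0.02}]'

```text
time: 9.0
eef_pos: [558.3, 159.2, 152.7]
ee_rot: [-0.001, 0.743, 0.669, 0.004]
wrist_force: [1.6, -0.6, -0.6]
grip_width: 21.2
```

Call:
jog_arm --motion '[{"tx": -0.005, "ty": -0.03, "tz": 0, "ax": 0, "ay": 0, "az": -0.01}, {"tx": -0.01, "ty": -0.065, "tz": 0, "ax": 0, "ay": 0, "az": -0.01}, {"tx": -0.015, "ty": -0.1, "tz": 0, "ax": 0, "ay": 0, "az": -0.01}, {"tx": -0.018, "ty": -0.13, "tz": 0, "ax": 0, "ay": 0, "az": -0.01}, {"tx": -0.02, "ty": -0.15, "tz": 0, "ax": 0, "ay": 0, "az": -0.01}]'

```text
time: 9.42
eef_pos: [536.6, 6.5, 151.5]
ee_rot: [-0.001, 0.754, 0.657, 0.002]
wrist_force: [-0.2, 0.3, -1.5]
grip_width: 21.0
```

Call:
jog_arm --motion '[{"tx": -0.002, "ty": -0.035, "tz": 0, "ax": 0, "ay": 0, "az": 0.0033}, {"tx": -0.004, "ty": -0.07, "tz": 0, "ax": 0, "ay": 0, "az": 0.0033}, {"tx": -0.0046, "ty": -0.1, "tz": -0.02, "ax": 0, "ay": 0, "az": 0.0033}, {"tx": -0.0046, "ty": -0.11, "tz": -0.04, "ax": 0, "ay": 0, "az": 0.0033}, {"tx": -0.0046, "ty": -0.11, "tz": -0.04, "ax": 0, "ay": 0, "az": 0.0033}]'

```text
time: 9.83
eef_pos: [527.9, -105.3, 106.4]
ee_rot: [-0.004, 0.752, 0.659, -0.0]
wrist_force: [-1.3, 1.2, -3.3]
grip_width: 20.7
```

```bash
python3 st.py 10|tail -2; python3 - <<'E'
from fitw import *
c=viewer.get_calibration('wrist');im=viewer.capture('wrist')[:,:,::-1].copy();cv2.imwrite('pics/w5.png',im);pickle.dump(c,open('w5.pkl','wb'))
cv2.imwrite('pics/w5c.png',cv2.resize(im[40:340,120:440],None,fx=2,fy=2,interpolation=cv2.INTER_CUBIC))
E
```

```text
10.2333 [ 532.97 -102.7   112.62] 1.4448 [ 0.2   0.14 -1.95] [-0.01  0.   -0.02] 20.8
10.2833 [ 532.83 -102.78  112.48] 1.4446 [-0.56 -0.06 -2.5 ] [0.04 0.01 0.01] 20.64
```

View pics/w5c.png

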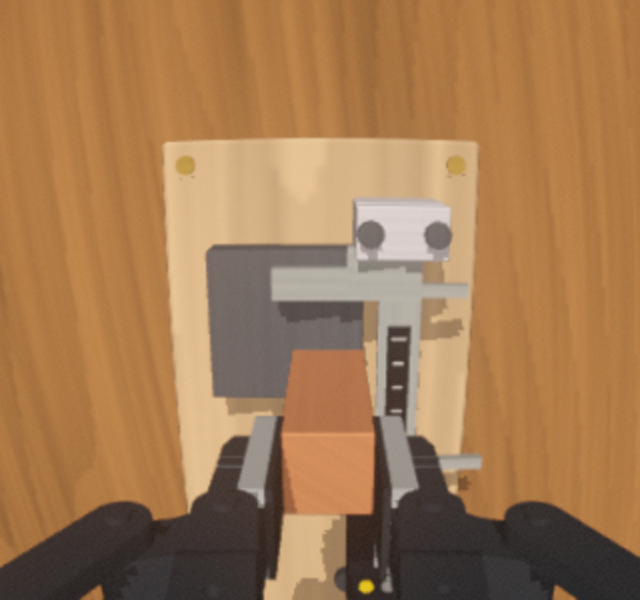

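```bash
python3 - <<'E'
from fitw import *
c=pickle.load(open('w5.pkl','rb'));f=lambda p:np.array(p)/2+[119.75,39.75]
J=onz(c,f([(272,301),(360,301)]),40.5,True);B=onz(c,f([(163,143),(478,143)]),12,True);print(J,B)
o=np.array([522.6,-162]);a=-.1266
R=np.array([[np.cos(a),-np.sin(a)],[np.sin(a),np.cos(a)]])
print((J[:,:2]-o)@R,(B[:,:2]-o)@R)
bl=onz(c,f([(285,432),(373,432),(371,513),(288,513)]),112.5+19+13,True);print('block top',bl.mean(0),bl)
print('block vs board',(bl[:,:2]-o)@R)
E
```

```text
[[514.69 -85.26  40.5 ]
 [547.31 -89.44  40.5 ]] [[476.29 -20.01  12.  ]
 [603.72 -36.43  12.  ]]
[[-17.53  75.13]
 [ 15.35  75.1 ]] [[-63.87 135.01]
 [ 64.62 134.81]]
block top [ 533.43 -102.64  144.5 ] [[ 524.97  -90.69  144.5 ]
 [ 544.47  -93.2   144.5 ]
 [ 541.92 -114.61  144.5 ]
 [ 522.38 -112.07  144.5 ]]
block vs board [[-6.66 71.04]
 [13.01 71.01]
 [13.18 49.45]
 [-6.53 49.5 ]]
```

Call:
jog_arm --motion '[{"tx": -0.0005, "ty": -0.0003, "tz": -0.02, "ax": 0, "ay": 0, "az": 0}, {"tx": -0.0005, "ty": -0.0003, "tz": -0.04, "ax": 0, "ay": 0, "az": 0}, {"tx": -0.0005, "ty": -0.0003, "tz": -0.05, "ax": 0, "ay": 0, "az": 0}, {"tx": -0.0005, "ty": -0.0003, "tz": -0.05, "ax": 0, "ay": 0, "az": 0}, {"tx": -0.0005, "ty": -0.0003, "tz": -0.05, "ax": 0, "ay": 0, "az": 0}]'

```text
time: 10.75
eef_pos: [531.6, -102.9, 61.9]
ee_rot: [-0.001, 0.75, 0.661, 0.002]
wrist_force: [0.2, 0.5, -1.5]
grip_width: 20.8
```

```bash
python3 st.py 12|tail -3
```

```text
11.2 [ 532.54 -103.3    62.85] 1.4444 [ 0.3   0.93 -1.66] [-0.01  0.03 -0.02] 21.19
11.25 [ 532.4  -103.27   62.68] 1.4444 [ 0.54 -0.51 -2.29] [-0.01 -0.01  0.04] 21.29
11.3 [ 532.3  -103.25   62.54] 1.4444 [-0.32 -0.34 -2.8 ] [-0.01  0.03  0.  ] 20.89
```

Call:
jog_arm --motion '[{"tx": 0, "ty": 0, "tz": -0.0015, "ax": 0, "ay": 0, "az": 0}, {"tx": 0, "ty": 0, "tz": -0.003, "ax": 0, "ay": 0, "az": 0}, {"tx": 0, "ty": 0, "tz": -0.0045, "ax": 0, "ay": 0, "az": 0}, {"tx": 0, "ty": 0, "tz": -0.0048, "ax": 0, "ay": 0, "az": 0}, {"tx": 0, "ty": 0, "tz": -0.0048, "ax": 0, "ay": 0, "az": 0}]'

```text
time: 11.72
eef_pos: [532.0, -103.2, 57.4]
ee_rot: [-0.0, 0.75, 0.661, 0.003]
wrist_force: [0.0, -0.1, -0.6]
grip_width: 21.2
```

```bash
python3 st.py 6|tail -3
```

```text
11.8667 [ 532.3  -103.24   57.71] 1.4444 [ 0.32 -0.36 -1.41] [-0.01  0.   -0.05] 20.95
11.9167 [ 532.36 -103.22   57.77] 1.4444 [ 0.41  0.26 -3.21] [0.   0.01 0.05] 20.9
11.9667 [ 532.35 -103.25   57.8 ] 1.4444 [ 0.18 -0.96 -2.19] [ 0.03 -0.    0.03] 20.62
```

Call:
jog_arm --motion '[{"tx": 0, "ty": 0, "tz": -0.0006, "ax": 0, "ay": 0, "az": 0}, {"tx": 0, "ty": 0, "tz": -0.0012, "ax": 0, "ay": 0, "az": 0}, {"tx": 0, "ty": 0, "tz": -0.0013, "ax": 0, "ay": 0, "az": 0}, {"tx": 0, "ty": 0, "tz": -0.0013, "ax": 0, "ay": 0, "az": 0}]'

```text
time: 12.3
eef_pos: [532.5, -103.3, 56.7]
ee_rot: [0.0, 0.75, 0.661, 0.003]
wrist_force: [0.2, 0.9, -1.2]
grip_width: 21.0
```

```bash
python3 st.py 6|tail -4
```

```text
12.4 [ 532.52 -103.26   56.66] 1.4443 [-0.27  0.37 -0.17] [ 0.03  0.05 -0.03] 20.69
12.45 [ 532.51 -103.27   56.65] 1.4444 [-0.23  0.43 -0.56] [ 0.02  0.04 -0.01] 21.01
12.5 [ 532.54 -103.29   56.67] 1.4444 [-0.67 -0.58 -1.38] [-0.   -0.01 -0.04] 20.86
12.55 [ 532.56 -103.27   56.69] 1.4444 [ 0.66 -0.28 -0.32] [0.08 0.02 0.03] 20.96
```

Call:
jog_arm --motion '[{"tx": 0, "ty": 0, "tz": -0.0005, "ax": 0, "ay": 0, "az": 0}, {"tx": 0, "ty": 0, "tz": -0.0005, "ax": 0, "ay": 0, "az": 0}, {"tx": 0, "ty": 0, "tz": -0.0005, "ax": 0, "ay": 0, "az": 0}]'

```text
time: 12.8
eef_pos: [532.6, -103.3, 56.6]
ee_rot: [0.0, 0.75, 0.661, 0.003]
wrist_force: [-1.2, 0.3, 4.1]
grip_width: 21.0
```

```bash
python3 st.py 4|tail -3
```

```text
12.85 [ 532.66 -103.27   56.61] 1.4444 [-1.69  0.97  3.59] [0.12 0.36 0.03] 20.84
12.9 [ 532.64 -103.28   56.59] 1.4444 [-2.83  0.94  4.49] [ 0.14  0.39 -0.01] 20.91
12.95 [ 532.67 -103.28   56.61] 1.4444 [-1.16  0.37  4.06] [ 0.17  0.46 -0.02] 21.17
```

Call:
jog_arm --motion '[{"tx": 0, "ty": 0, "tz": 0, "ax": 0, "ay": 0, "az": 0}, {"tx": 0, "ty": 0, "tz": 0, "ax": 0, "ay": 0, "az": 0}, {"tx": 0, "ty": 0, "tz": 0, "ax": 0, "ay": 0, "az": 0}, {"tx": 0, "ty": 0, "tz": 0, "ax": 0, "ay": 0, "az": 0}]' --claw -0.2

```text
time: 13.28
eef_pos: [532.6, -103.3, 56.4]
ee_rot: [0.0, 0.75, 0.661, 0.003]
wrist_force: [0.4, 0.6, 0.1]
grip_width: 51.3
```

Call:
jog_arm --motion '[{"tx": 0, "ty": 0, "tz": 0.01, "ax": 0, "ay": 0, "az": 0}, {"tx": 0, "ty": 0, "tz": 0.03, "ax": 0, "ay": 0, "az": 0}, {"tx": 0, "ty": 0, "tz": 0.055, "ax": 0, "ay": 0, "az": 0}, {"tx": 0, "ty": 0, "tz": 0.08, "ax": 0, "ay": 0, "az": 0}, {"tx": 0, "ty": 0, "tz": 0.08, "ax": 0, "ay": 0, "az": 0}]'

```text
time: 13.7
eef_pos: [536.8, -104.3, 142.9]
ee_rot: [0.004, 0.75, 0.661, 0.006]
wrist_force: [0.6, -0.8, 1.4]
grip_width: 51.1
```

```bash
python3 st.py 6|tail -1; python3 - <<'E'
from fitw import *
c=viewer.get_calibration('wrist');im=viewer.capture('wrist')[:,:,::-1].copy();cv2.imwrite('pics/w6.png',im);pickle.dump(c,open('w6.pkl','wb'))
cv2.imwrite('pics/w6c.png',cv2.resize(im[40:340,120:440],None,fx=2,fy=2,interpolation=cv2.INTER_CUBIC))
E
```

```text
13.95 [ 531.61 -103.05  135.23] 1.4444 [-0.55  0.62 -0.75] [-0.04  0.04  0.01] 51.69
```

View pics/w6c.png

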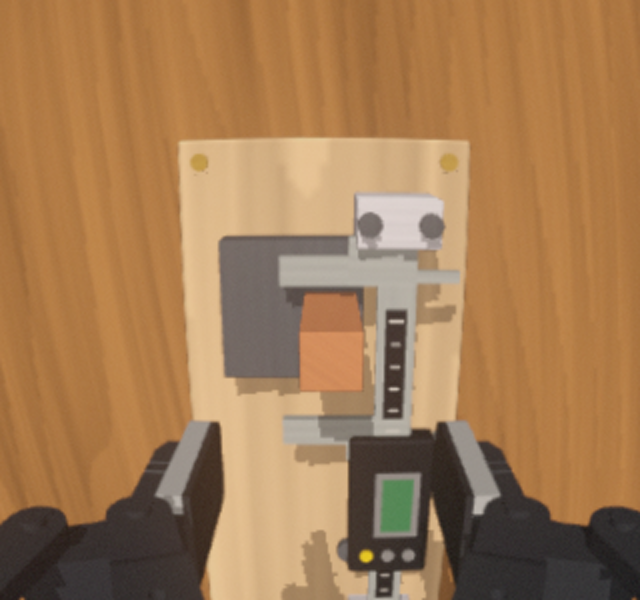

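The block stands upright between the open jaws, its top at crop (331,360). The moving jaw's face is at row 416 and the housing at (388,502).

```bash
python3 - <<'E'
from fitw import *
c=pickle.load(open('w6.pkl','rb'));f=lambda p:np.array(p)/2+[119.75,39.75]
o=np.array([522.6,-162]);a=-.1266
R=np.array([[np.cos(a),-np.sin(a)],[np.sin(a),np.cos(a)]])
B=lambda P,z:(onz(c,f(P),z,True)[:,:2]-o)@R
print('fixed',B([(280,286),(350,286)],40.5),'mov',B([(284,417),(370,417)],40.5))
print('housing',B([(348,437),(432,431),(428,571),(351,568)],46))
print('block top',B([(301,332),(363,332),(363,390),(300,391)],88))
for d in(-20,-23.5,-30):print(d,b2w(o,a,(30,d)))
E
```

```text
fixed [[-17.39  75.33]
 [ 11.11  75.3 ]] mov [[-16.93  17.16]
 [ 20.46  17.14]]
housing [[ 10.8   10.18]
 [ 47.2   12.63]
 [ 50.79 -63.86]
 [ 13.26 -60.83]]
block top [[-7.11 70.07]
 [13.88 70.06]
 [14.25 48.92]
 [-7.73 48.57]]
-20 [ 549.83 -185.63]
-23.5 [ 549.39 -189.1 ]
-30 [ 548.57 -195.55]
```

Call:
jog_arm --motion '[{"tx": 0.008, "ty": -0.035, "tz": 0, "ax": 0, "ay": 0, "az": 0}, {"tx": 0.015, "ty": -0.07, "tz": 0, "ax": 0, "ay": 0, "az": 0}, {"tx": 0.017, "ty": -0.0905, "tz": -0.03, "ax": 0, "ay": 0, "az": 0}, {"tx": 0.017, "ty": -0.0905, "tz": -0.06, "ax": 0, "ay": 0, "az": 0}, {"tx": 0.017, "ty": -0.0905, "tz": -0.065, "ax": 0, "ay": 0, "az": 0}]' --claw -0.7 --squeeze 20

```text
time: 14.42
eef_pos: [543.7, -193.0, 63.5]
ee_rot: [-0.006, 0.751, 0.66, -0.0]
wrist_force: [-2.5, 0.8, -1.9]
grip_width: 72.5
```

```bash
python3 st.py 12|tail -2
```

```text
14.9167 [ 549.43 -193.46   71.41] 1.4451 [-0.33  0.06 -0.11] [-0.    0.    0.02] 72.0
14.9667 [ 549.17 -193.48   71.12] 1.4449 [-0.36 -0.2   0.15] [-0.02  0.   -0.01] 72.44
```

Call:
jog_arm --motion '[{"tx": -0.0006, "ty": 0, "tz": -0.02, "ax": 0, "ay": 0, "az": 0}, {"tx": -0.0006, "ty": 0, "tz": -0.04, "ax": 0, "ay": 0, "az": 0}, {"tx": -0.0006, "ty": 0, "tz": -0.047, "ax": 0, "ay": 0, "az": 0}, {"tx": -0.0006, "ty": 0, "tz": -0.047, "ax": 0, "ay": 0, "az": 0}, {"tx": -0.0006, "ty": 0, "tz": -0.047, "ax": 0, "ay": 0, "az": 0}]'

```text
time: 15.38
eef_pos: [548.3, -193.3, 24.0]
ee_rot: [-0.001, 0.75, 0.661, 0.003]
wrist_force: [0.6, 0.3, 0.6]
grip_width: 72.7
```

```bash
python3 st.py 14|tail -2
```

```text
15.9833 [ 548.61 -193.49   24.21] 1.4449 [ 0.75 -0.12  0.46] [0.03 0.05 0.01] 72.85
16.0333 [ 548.57 -193.46   24.15] 1.4449 [ 0.05  0.1  -0.03] [ 0.05 -0.04 -0.03] 72.56
```

Call:
jog_arm --motion '[{"tx": 0, "ty": 0, "tz": 0, "ax": 0, "ay": 0, "az": 0}, {"tx": 0, "ty": 0, "tz": 0, "ax": 0, "ay": 0, "az": 0}, {"tx": 0, "ty": 0, "tz": 0, "ax": 0, "ay": 0, "az": 0}, {"tx": 0, "ty": 0, "tz": 0, "ax": 0, "ay": 0, "az": 0}, {"tx": 0, "ty": 0, "tz": 0, "ax": 0, "ay": 0, "az": 0}]' --claw 1

```text
time: 16.45
eef_pos: [548.4, -193.7, 25.7]
ee_rot: [-0.0, 0.75, 0.661, 0.002]
wrist_force: [-5.0, 0.7, 10.6]
grip_width: 11.9
```

```bash
python3 st.py 5|tail -3
```

```text
16.55 [ 548.52 -193.72   25.49] 1.4451 [-2.64  1.11  6.86] [0.02 0.49 0.02] 0.34
16.6 [ 548.64 -193.76   25.49] 1.4451 [-3.05  0.78  8.78] [0.08 0.7  0.05] -0.15
16.65 [ 548.6  -193.76   25.46] 1.4451 [-2.9  -0.29  8.41] [0.11 0.58 0.03] 0.34
```

```bash
python3 - <<'E'
from fitw import *
v=[]
s=viewer.capture('scene')[:,:,::-1];t=viewer.capture('top')[:,:,::-1];w=viewer.capture('wrist')[:,:,::-1]
for n,i in(('s',s),('t',t),('w',w)):cv2.imwrite(f'pics/{n}7.png',i)
o=np.zeros((600,800,3),np.uint8)
o[:300,:400]=cv2.resize(s[125:225,165:298],(400,300),interpolation=cv2.INTER_CUBIC)
o[:300,400:]=cv2.resize(t[180:270,295:415],(400,300),interpolation=cv2.INTER_CUBIC)
o[300:,:400]=cv2.resize(w,(400,300));cv2.imwrite('pics/c7.png',o)
E
```

```text
(no output)
```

View pics/c7.png

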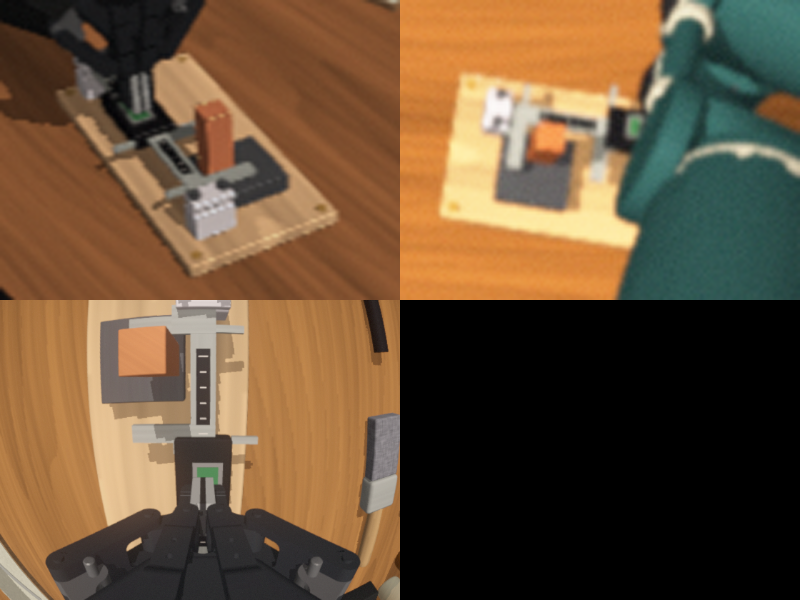

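```bash
python3 st.py 1; python3 - <<'E'
from fitw import *
s=read_state();c=viewer.get_calibration('wrist');p=np.array(s['eef_pos'])
for dz in(0,10,20,30):print(dz,proj(c,p+[0,0,dz],True))
cs=viewer.get_calibration('scene')
for dz in(0,10,20,30):print(dz,proj(cs,p+[0,0,dz]), 'crop',(proj(cs,p+[0,0,dz])-[165,125])*3)
w=cv2.imread('pics/w7.png');cv2.imwrite('pics/w7c.png',cv2.resize(w[170:370,190:390],(600,600),interpolation=cv2.INTER_CUBIC))
E
```

```text
16.8 [ 548.63 -193.75   25.5 ] 1.4451 [-2.86 -0.04  8.  ] [0.08 0.63 0.02] 0.05
0 [[283.   248.76]]
10 [[283.04 256.64]]
20 [[283.09 265.41]]
30 [[283.14 275.19]]
0 [[210.91 167.45]] crop [[137.72 127.35]]
10 [[210.53 164.19]] crop [[136.58 117.58]]
20 [[210.15 160.89]] crop [[135.44 107.67]]
30 [[209.76 157.54]] crop [[134.28  97.63]]
```

View pics/w7c.png

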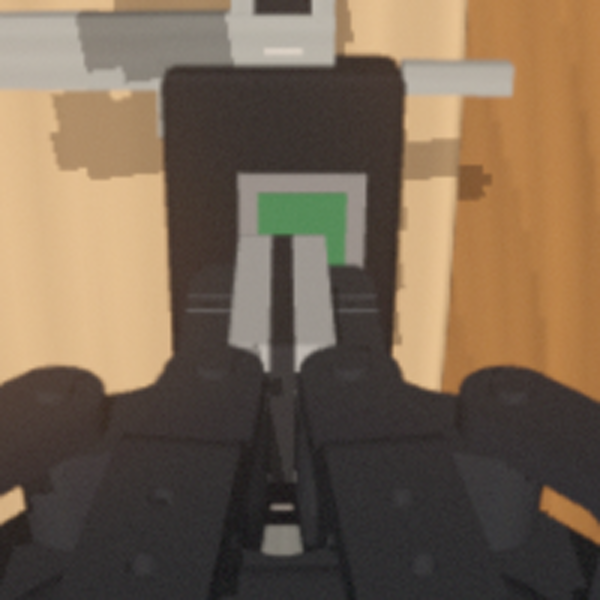

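Call:
jog_arm --motion '[{"tx": 0, "ty": 0, "tz": 0.002, "ax": 0, "ay": 0, "az": 0}, {"tx": 0, "ty": 0, "tz": 0.004, "ax": 0, "ay": 0, "az": 0}, {"tx": 0, "ty": 0, "tz": 0.005, "ax": 0, "ay": 0, "az": 0}]'

```text
time: 17.05
eef_pos: [548.9, -193.9, 30.8]
ee_rot: [0.0, 0.75, 0.661, 0.003]
wrist_force: [0.1, 0.7, 1.0]
grip_width: -0.1
```

```bash
python3 st.py 3; python3 - <<'E'
from fitw import *
s=read_state();c=viewer.get_calibration('wrist');p=np.array(s['eef_pos'])
t=np.array([.125,.992,0])
for dz in(0,10,20,25):print(dz,proj(c,p+11*t+[0,0,dz],True))
w=viewer.capture('wrist')[:,:,::-1];cv2.imwrite('pics/w8.png',w);print(w[230:285:3,271].mean(1).astype(int),w[230:285:3,300].mean(1).astype(int))
w7=cv2.imread('pics/w7.png');print(w7[230:285:3,271].mean(1).astype(int),w7[230:285:3,300].mean(1).astype(int))
E
```

```text
17.05 [ 548.93 -193.87   30.82] 1.445 [0.09 0.65 1.05] [-0.01 -0.05  0.01] -0.05
17.1 [ 548.98 -193.86   30.85] 1.4451 [0.03 0.3  0.6 ] [-0.01  0.01  0.05] -0.21
17.15 [ 548.83 -193.81   30.64] 1.4451 [-0.13  0.54  0.51] [0.04 0.02 0.02] 0.24
0 [[282.96 230.14]]
10 [[283.01 237.21]]
20 [[283.06 245.11]]
25 [[283.09 249.41]]
[146 146 146 147 147 146 139 150 149 152 152 151 152 151 150 152 150 150
 157] [115 103 105 105 106 105 105 105 105  95  54  60  74 100 112 135 139 140
 131]
[147 146 147 145 146 147 140 151 152 153 151 151 150 151 150 151 151 151
 155] [147 144 104 105 105 104 103 104 104  99  63  70  76  99 117 136 139 143
 134]
```

Call:
jog_arm --motion '[{"tx": 0, "ty": 0, "tz": 0.005, "ax": 0, "ay": 0, "az": 0}, {"tx": 0, "ty": 0, "tz": 0.005, "ax": 0, "ay": 0, "az": 0}, {"tx": 0, "ty": 0, "tz": 0.005, "ax": 0, "ay": 0, "az": 0}, {"tx": 0, "ty": 0, "tz": 0.005, "ax": 0, "ay": 0, "az": 0}, {"tx": 0, "ty": 0, "tz": 0.005, "ax": 0, "ay": 0, "az": 0}]' --claw -0.7

```text
time: 17.62
eef_pos: [548.6, -193.7, 35.4]
ee_rot: [-0.0, 0.75, 0.661, 0.003]
wrist_force: [0.0, -1.4, 0.3]
grip_width: 60.4
```

```bash
python3 st.py 4|tail -2; python3 - <<'E'
from fitw import *
c=viewer.get_calibration('wrist');im=viewer.capture('wrist')[:,:,::-1].copy();cv2.imwrite('pics/w9.png',im);pickle.dump(c,open('w9.pkl','wb'))
cv2.imwrite('pics/w9c.png',cv2.resize(im[60:360,120:440],None,fx=2,fy=2,interpolation=cv2.INTER_CUBIC))
E
```

```text
17.7167 [ 548.56 -193.67   35.3 ] 1.4451 [-0.41 -0.71  0.22] [ 0.01 -0.    0.02] 72.34
17.7667 [ 548.57 -193.68   35.29] 1.4452 [ 0.32 -0.08  0.24] [ 0.03 -0.02 -0.01] 72.62
```

View pics/w9c.png

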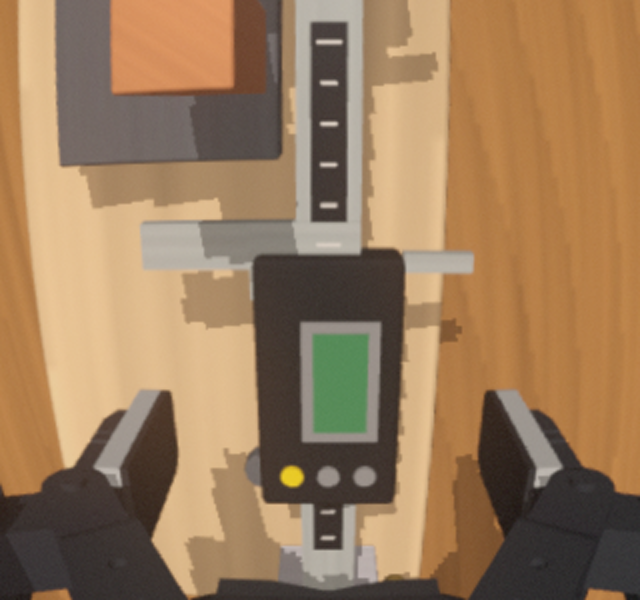

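Call:
jog_arm --motion '[{"tx": 0, "ty": 0, "tz": -0.007, "ax": 0, "ay": 0, "az": 0}, {"tx": 0, "ty": 0, "tz": -0.014, "ax": 0, "ay": 0, "az": 0}, {"tx": 0, "ty": 0, "tz": -0.0205, "ax": 0, "ay": 0, "az": 0}, {"tx": 0, "ty": 0, "tz": -0.0205, "ax": 0, "ay": 0, "az": 0}, {"tx": 0, "ty": 0, "tz": -0.0205, "ax": 0, "ay": 0, "az": 0}]'

```text
time: 18.23
eef_pos: [547.6, -193.3, 13.6]
ee_rot: [-0.001, 0.75, 0.661, 0.002]
wrist_force: [0.6, 0.9, -0.1]
grip_width: 72.5
```

```bash
python3 st.py 8|tail -2
```

```text
18.5333 [ 548.93 -193.81   15.21] 1.4452 [ 0.81 -1.36 -0.68] [ 0.02 -0.    0.09] 72.41
18.5833 [ 548.88 -193.81   15.17] 1.4451 [-0.56 -1.04  0.14] [-0.    0.04 -0.02] 72.56
```

Call:
jog_arm --motion '[{"tx": -0.0003, "ty": 0, "tz": 0, "ax": 0, "ay": 0, "az": 0}, {"tx": -0.0003, "ty": 0, "tz": 0, "ax": 0, "ay": 0, "az": 0}, {"tx": -0.0003, "ty": 0, "tz": 0, "ax": 0, "ay": 0, "az": 0}, {"tx": -0.0003, "ty": 0, "tz": 0, "ax": 0, "ay": 0, "az": 0}, {"tx": -0.0003, "ty": 0, "tz": 0, "ax": 0, "ay": 0, "az": 0}]' --claw 1

```text
time: 19.0
eef_pos: [548.8, -193.9, 15.5]
ee_rot: [0.0, 0.75, 0.661, 0.003]
wrist_force: [-0.6, 0.6, 1.4]
grip_width: 37.8
```

```bash
python3 st.py 5
```

```text
19.0 [ 548.8 -193.9   15.5] 1.4451 [-0.61  0.59  1.38] [ 0.04 -0.   -0.04] 37.75
19.05 [ 548.78 -193.89   15.47] 1.4451 [-0.14 -0.1   3.14] [-0.02  0.06 -0.01] 37.35
19.1 [ 548.78 -193.89   15.48] 1.4452 [-1.33  0.41  2.63] [0.04 0.17 0.03] 37.39
19.15 [ 548.79 -193.9    15.47] 1.4451 [-0.22  0.47  3.31] [ 0.08  0.   -0.01] 36.84
19.2 [ 548.78 -193.92   15.48] 1.4451 [-0.69 -0.75  2.34] [0.05 0.07 0.05] 37.0
```

Call:
jog_arm --motion '[{"tx": 0.001, "ty": 0.008, "tz": 0, "ax": 0, "ay": 0, "az": 0}, {"tx": 0.002, "ty": 0.016, "tz": 0, "ax": 0, "ay": 0, "az": 0}, {"tx": 0.0028, "ty": 0.022, "tz": 0, "ax": 0, "ay": 0, "az": 0}, {"tx": 0.0033, "ty": 0.026, "tz": 0, "ax": 0, "ay": 0, "az": 0}, {"tx": 0.0034, "ty": 0.0268, "tz": 0, "ax": 0, "ay": 0, "az": 0}]'

```text
time: 19.62
eef_pos: [552.4, -166.2, 15.5]
ee_rot: [0.0, 0.75, 0.662, 0.003]
wrist_force: [-0.5, -2.8, 1.2]
grip_width: 37.3
```

```bash
python3 st.py 9
```

```text
19.6167 [ 552.36 -166.15   15.54] 1.4462 [-0.47 -2.83  1.23] [-0.52  0.13  0.02] 37.28
19.6667 [ 552.36 -166.21   15.53] 1.4461 [-0.35 -0.35  2.12] [-0.08  0.01  0.05] 37.03
19.7167 [ 552.35 -166.19   15.49] 1.4455 [-0.4   0.49  2.03] [0.09 0.06 0.02] 37.26
19.7667 [ 552.34 -166.21   15.49] 1.4452 [-0.16  0.92  1.82] [ 0.27  0.08 -0.01] 37.18
19.8167 [ 552.3  -166.22   15.45] 1.4449 [0.68 1.22 2.34] [ 0.37 -0.05  0.01] 36.93
19.8667 [ 552.31 -166.26   15.47] 1.4447 [0.51 2.65 2.11] [ 0.5  -0.03  0.01] 37.28
19.9167 [ 552.26 -166.24   15.42] 1.4447 [0.58 3.23 2.73] [ 0.49 -0.06 -0.04] 37.29
19.9667 [ 552.31 -166.39   15.48] 1.4447 [-0.17  2.61  2.88] [ 0.51 -0.05  0.02] 37.12
20.0167 [ 552.26 -166.53   15.43] 1.4448 [0.62 3.91 2.12] [ 0.47 -0.11  0.03] 37.57
```

Call:
jog_arm --motion '[{"tx": 0.0002, "ty": 0.0012, "tz": 0, "ax": 0, "ay": 0, "az": 0}, {"tx": 0.0003, "ty": 0.0024, "tz": 0, "ax": 0, "ay": 0, "az": 0}, {"tx": 0.0005, "ty": 0.0036, "tz": 0, "ax": 0, "ay": 0, "az": 0}, {"tx": 0.0006, "ty": 0.0046, "tz": 0, "ax": 0, "ay": 0, "az": 0}, {"tx": 0.0007, "ty": 0.0052, "tz": 0, "ax": 0, "ay": 0, "az": 0}]'

```text
time: 20.43
eef_pos: [552.9, -161.9, 15.5]
ee_rot: [0.0, 0.75, 0.661, 0.003]
wrist_force: [-1.7, -4.8, 1.9]
grip_width: 37.3
```

```bash
python3 st.py 7; python3 - <<'E'
from fitw import *
c=viewer.get_calibration('wrist');im=viewer.capture('wrist')[:,:,::-1].copy();cv2.imwrite('pics/w10.png',im)
cv2.imwrite('pics/w10c.png',cv2.resize(im[20:220,150:400],None,fx=3,fy=3,interpolation=cv2.INTER_CUBIC))
E
```

```text
20.4333 [ 552.92 -161.86   15.52] 1.445 [-1.74 -4.78  1.91] [-0.75  0.28  0.07] 37.28
20.4833 [ 552.9  -161.81   15.49] 1.4451 [-1.39 -5.24  3.32] [-0.66  0.25  0.04] 36.88
20.5333 [ 552.93 -161.77   15.53] 1.445 [-0.7  -4.57  2.44] [-0.68  0.24  0.03] 37.09
20.5833 [ 552.94 -161.77   15.53] 1.445 [-1.82 -4.92  2.37] [-0.77  0.26  0.08] 37.02
20.6333 [ 552.91 -161.73   15.49] 1.445 [-1.87 -5.21  2.2 ] [-0.71  0.31  0.04] 37.26
20.6833 [ 552.93 -161.67   15.51] 1.4449 [-1.99 -3.76  1.74] [-0.69  0.31  0.04] 37.02
20.7333 [ 552.94 -161.58   15.5 ] 1.4449 [-2.04 -4.67  2.17] [-0.74  0.3   0.04] 37.13
```

View pics/w10c.png

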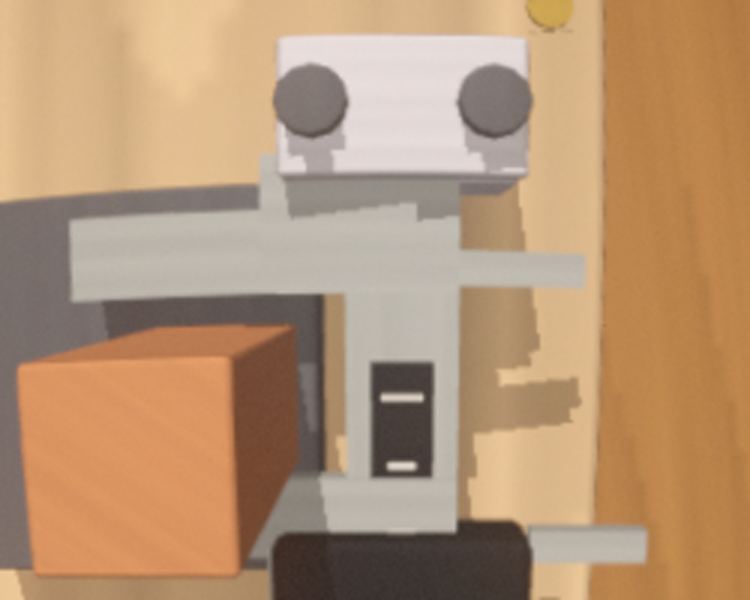

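Call:
jog_arm --motion '[{"tx": 0.0001, "ty": 0.0008, "tz": 0, "ax": 0, "ay": 0, "az": 0}, {"tx": 0.0002, "ty": 0.0014, "tz": 0, "ax": 0, "ay": 0, "az": 0}, {"tx": 0.0003, "ty": 0.002, "tz": 0, "ax": 0, "ay": 0, "az": 0}]'

```text
time: 21.03
eef_pos: [553.2, -159.5, 15.5]
ee_rot: [0.0, 0.75, 0.661, 0.003]
wrist_force: [-0.9, -5.0, 2.3]
grip_width: 37.3
```

```bash
python3 st.py 7
```

```text
21.0333 [ 553.2  -159.54   15.49] 1.4448 [-0.89 -5.02  2.33] [-0.77  0.35  0.02] 37.27
21.0833 [ 553.22 -159.4    15.49] 1.4448 [-1.77 -4.15  3.48] [-0.68  0.28  0.08] 37.45
21.1333 [ 553.21 -159.38   15.49] 1.4449 [-2.48 -4.94  3.3 ] [-0.71  0.23  0.03] 37.51
21.1833 [ 553.23 -159.38   15.5 ] 1.4449 [-1.43 -3.26  3.03] [-0.68  0.28  0.06] 37.34
21.2333 [ 553.24 -159.38   15.51] 1.4449 [-1.77 -4.38  3.32] [-0.66  0.33 -0.02] 37.76
21.2833 [ 553.2  -159.39   15.47] 1.4448 [-0.53 -3.12  3.  ] [-0.59  0.29  0.02] 37.28
21.3333 [ 553.26 -159.39   15.51] 1.4448 [-1.57 -3.63  3.18] [-0.59  0.29  0.01] 37.21
```

Call:
jog_arm --motion '[{"tx": 0.0001, "ty": 0.0004, "tz": 0, "ax": 0, "ay": 0, "az": 0}, {"tx": 0.0001, "ty": 0.0008, "tz": 0, "ax": 0, "ay": 0, "az": 0}]'

```text
time: 21.5
eef_pos: [553.3, -158.6, 15.5]
ee_rot: [0.0, 0.75, 0.661, 0.003]
wrist_force: [-2.5, -4.5, 2.2]
grip_width: 37.5
```

```bash
python3 st.py 6
```

```text
21.5 [ 553.33 -158.64   15.5 ] 1.4448 [-2.54 -4.53  2.23] [-0.74  0.33 -0.03] 37.51
21.55 [ 553.31 -158.54   15.47] 1.4449 [-2.6  -4.06  3.64] [-0.72  0.28  0.03] 37.08
21.6 [ 553.36 -158.57   15.51] 1.4449 [-1.83 -4.71  3.09] [-0.67  0.28  0.05] 37.5
21.65 [ 553.34 -158.57   15.49] 1.4448 [-0.95 -3.92  2.58] [-0.65  0.31  0.04] 37.1
21.7 [ 553.31 -158.53   15.48] 1.4448 [-1.82 -3.79  3.23] [-0.68  0.29  0.05] 37.06
21.75 [ 553.3  -158.56   15.48] 1.4447 [-2.25 -4.42  2.29] [-0.67  0.28  0.05] 37.21
```

Call:
jog_arm --motion '[{"tx": 0.0001, "ty": 0.0003, "tz": 0, "ax": 0, "ay": 0, "az": 0}, {"tx": 0.0001, "ty": 0.0006, "tz": 0, "ax": 0, "ay": 0, "az": 0}]'

```text
time: 21.92
eef_pos: [553.4, -158.0, 15.5]
ee_rot: [0.0, 0.75, 0.661, 0.003]
wrist_force: [-2.0, -4.8, 2.8]
grip_width: 37.2
```

```bash
python3 st.py 5
```

```text
21.9167 [ 553.41 -158.     15.5 ] 1.4447 [-2.04 -4.8   2.84] [-0.74  0.27  0.05] 37.21
21.9667 [ 553.4  -157.94   15.48] 1.4448 [-2.14 -3.97  3.43] [-0.75  0.35  0.05] 37.47
22.0167 [ 553.42 -157.96   15.51] 1.4448 [-2.57 -4.7   2.61] [-0.72  0.28  0.05] 37.18
22.0667 [ 553.43 -157.96   15.5 ] 1.4447 [-2.78 -3.88  2.18] [-0.69  0.29  0.07] 37.18
22.1167 [ 553.41 -157.94   15.49] 1.4448 [-2.26 -4.09  2.49] [-0.64  0.32 -0.01] 37.39
```

Call:
jog_arm --motion '[{"tx": 0.0001, "ty": 0.0003, "tz": 0, "ax": 0, "ay": 0, "az": 0}, {"tx": 0.0001, "ty": 0.0006, "tz": 0, "ax": 0, "ay": 0, "az": 0}]'

```text
time: 22.28
eef_pos: [553.5, -157.4, 15.5]
ee_rot: [0.0, 0.75, 0.661, 0.003]
wrist_force: [-1.4, -3.3, 2.8]
grip_width: 37.5
```

```bash
python3 st.py 5
```

```text
22.2833 [ 553.49 -157.35   15.5 ] 1.4448 [-1.44 -3.26  2.81] [-0.74  0.33  0.02] 37.45
22.3333 [ 553.54 -157.3    15.51] 1.4448 [-2.86 -3.53  3.63] [-0.66  0.35  0.02] 37.09
22.3833 [ 553.49 -157.27   15.49] 1.4449 [-1.76 -3.89  4.05] [-0.71  0.37  0.02] 37.5
22.4333 [ 553.47 -157.28   15.46] 1.4448 [-2.61 -4.29  3.44] [-0.68  0.34  0.1 ] 37.04
22.4833 [ 553.49 -157.28   15.49] 1.4448 [-2.45 -3.77  2.91] [-0.71  0.36  0.03] 37.01
```

Call:
jog_arm --motion '[{"tx": 0, "ty": 0.0003, "tz": 0, "ax": 0, "ay": 0, "az": 0}, {"tx": 0.0001, "ty": 0.0006, "tz": 0, "ax": 0, "ay": 0, "az": 0}]'

```text
time: 22.65
eef_pos: [553.6, -156.7, 15.5]
ee_rot: [-0.0, 0.75, 0.661, 0.003]
wrist_force: [-2.1, -4.5, 2.4]
grip_width: 37.2
```

```bash
python3 st.py 5; python3 - <<'E'
from fitw import *
c=viewer.get_calibration('wrist');im=viewer.capture('wrist')[:,:,::-1].copy();cv2.imwrite('pics/w11.png',im)
s=viewer.capture('scene')[:,:,::-1]
o=np.zeros((600,800,3),np.uint8)
o[:,:400]=cv2.resize(im[20:220,140:340],None,fx=3,fy=3,interpolation=cv2.INTER_CUBIC)[:,:400]
o[:480,400:]=cv2.resize(s[140:220,200:280],None,fx=6,fy=6,interpolation=cv2.INTER_CUBIC)[:,:400]
cv2.imwrite('pics/w11c.png',o)
E
```

```text
22.65 [ 553.56 -156.7    15.47] 1.4448 [-2.12 -4.46  2.42] [-0.84  0.38  0.02] 37.2
22.7 [ 553.58 -156.71   15.49] 1.4449 [-1.64 -4.68  3.05] [-0.77  0.32  0.02] 37.49
22.75 [ 553.6  -156.71   15.5 ] 1.4449 [-2.31 -3.65  2.84] [-0.78  0.38  0.05] 37.12
22.8 [ 553.56 -156.73   15.48] 1.4448 [-2.05 -4.38  2.96] [-0.81  0.3   0.04] 37.22
22.85 [ 553.59 -156.72   15.47] 1.4448 [-2.32 -3.88  3.24] [-0.77  0.35  0.05] 37.32
```

View pics/w11c.png

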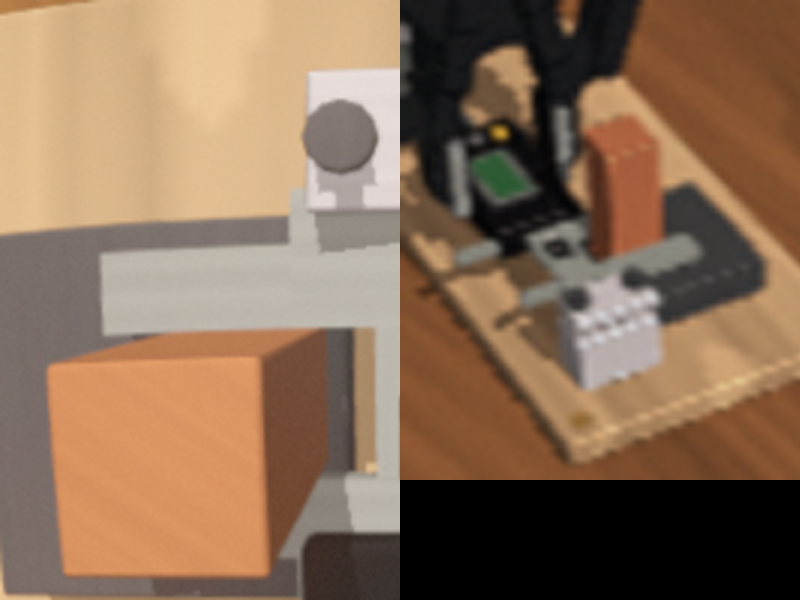

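Call:
jog_arm --motion '[{"tx": 0, "ty": 0.0002, "tz": 0, "ax": 0, "ay": 0, "az": 0}, {"tx": 0.0001, "ty": 0.0005, "tz": 0, "ax": 0, "ay": 0, "az": 0}]'

```text
time: 23.12
eef_pos: [553.6, -156.7, 15.5]
ee_rot: [0.0, 0.75, 0.661, 0.003]
wrist_force: [-1.9, -7.1, 3.5]
grip_width: 37.2
```

```bash
python3 st.py 5
```

```text
23.1167 [ 553.61 -156.68   15.49] 1.4452 [-1.88 -7.13  3.49] [-1.18  0.46  0.13] 37.19
23.1667 [ 553.59 -156.69   15.48] 1.4452 [-2.05 -6.24  3.59] [-1.06  0.44  0.03] 37.24
23.2167 [ 553.59 -156.68   15.48] 1.4452 [-2.92 -6.2   2.74] [-1.04  0.43  0.05] 37.19
23.2667 [ 553.63 -156.71   15.51] 1.4452 [-2.   -6.33  3.29] [-1.08  0.42  0.03] 36.93
23.3167 [ 553.61 -156.69   15.49] 1.4451 [-2.57 -5.99  2.64] [-1.01  0.38  0.08] 37.15
```

Call:
jog_arm --motion '[{"tx": 0, "ty": 0, "tz": 0, "ax": 0, "ay": 0, "az": 0}, {"tx": 0, "ty": 0, "tz": 0, "ax": 0, "ay": 0, "az": 0}]'

```text
time: 23.48
eef_pos: [553.6, -156.7, 15.5]
ee_rot: [0.0, 0.75, 0.661, 0.003]
wrist_force: [-1.6, -4.5, 2.7]
grip_width: 37.5
```

```bash
python3 st.py 5
```

```text
23.4833 [ 553.6  -156.71   15.5 ] 1.4451 [-1.58 -4.52  2.72] [-0.74  0.35  0.03] 37.54
23.5333 [ 553.58 -156.71   15.49] 1.4451 [-1.8  -4.72  3.16] [-0.8   0.4   0.05] 37.46
23.5833 [ 553.6  -156.72   15.47] 1.4451 [-1.77 -5.1   2.57] [-0.76  0.37  0.08] 37.14
23.6333 [ 553.61 -156.72   15.49] 1.4452 [-2.11 -5.16  1.94] [-0.76  0.38 -0.01] 37.64
23.6833 [ 553.57 -156.7    15.47] 1.4452 [-2.87 -4.63  2.26] [-0.8   0.31 -0.  ] 37.35
```

Call:
jog_arm --motion '[{"tx": 0, "ty": 0, "tz": 0, "ax": 0, "ay": 0, "az": 0}, {"tx": 0, "ty": 0, "tz": 0, "ax": 0, "ay": 0, "az": 0}, {"tx": 0, "ty": 0, "tz": 0, "ax": 0, "ay": 0, "az": 0}, {"tx": 0, "ty": 0, "tz": 0, "ax": 0, "ay": 0, "az": 0}, {"tx": 0, "ty": 0, "tz": 0, "ax": 0, "ay": 0, "az": 0}]' --claw -0.6

```text
time: 24.1
eef_pos: [553.5, -156.2, 15.2]
ee_rot: [-0.0, 0.75, 0.661, 0.003]
wrist_force: [0.1, 0.6, 0.2]
grip_width: 68.3
```

```bash
python3 st.py 5
```

```text
24.1 [ 553.52 -156.21   15.24] 1.4453 [0.06 0.56 0.18] [0.01 0.01 0.  ] 68.27
24.15 [ 553.54 -156.34   15.28] 1.4452 [ 0.83 -0.51  0.13] [-0.03  0.01  0.  ] 68.28
24.2 [ 553.59 -156.42   15.36] 1.4453 [-0.03  0.95  0.89] [-0.02  0.06  0.01] 68.25
24.25 [ 553.61 -156.51   15.41] 1.4452 [-0.49  0.41 -0.18] [ 0.02 -0.    0.04] 68.04
24.3 [ 553.59 -156.57   15.44] 1.4452 [ 0.79 -0.23  0.9 ] [-0.03  0.01 -0.01] 68.26
```

Released with no residual force. I rise straight up, clear of everything.

Call:
jog_arm --motion '[{"tx": 0, "ty": 0, "tz": 0.01, "ax": 0, "ay": 0, "az": 0}, {"tx": 0, "ty": 0, "tz": 0.03, "ax": 0, "ay": 0, "az": 0}, {"tx": 0, "ty": 0, "tz": 0.06, "ax": 0, "ay": 0, "az": 0}, {"tx": 0, "ty": 0, "tz": 0.09, "ax": 0, "ay": 0, "az": 0}, {"tx": 0, "ty": 0, "tz": 0.11, "ax": 0, "ay": 0, "az": 0}]'

```text
time: 24.72
eef_pos: [555.0, -157.0, 129.3]
ee_rot: [0.002, 0.75, 0.661, 0.004]
wrist_force: [0.7, 0.3, 0.4]
grip_width: 68.4
```

```bash
python3 st.py 10|tail -1; python3 - <<'E'
from fitw import *
c=viewer.get_calibration('wrist');im=viewer.capture('wrist')[:,:,::-1].copy();cv2.imwrite('pics/w12.png',im)
o=np.array([522.6,-162]);a=-.1266;Rm=np.array([[np.cos(a),-np.sin(a)],[np.sin(a),np.cos(a)]])
hsv=cv2.cvtColor(im,cv2.COLOR_BGR2HSV);g=cv2.GaussianBlur(cv2.cvtColor(im,cv2.COLOR_BGR2GRAY).astype(float),(3,3),0)
u=proj(c,np.r_[b2w(o,a,(3,64)),88],True)[0].astype(int);k=np.median(hsv[u[1]-4:u[1]+5,u[0]-4:u[0]+5].reshape(-1,3),0);print('px',u,k)
m=((abs(hsv[:,:,0].astype(int)-k[0])<4)&(abs(hsv[:,:,2].astype(int)-k[2])<15)).astype(np.uint8)
b=big(m,(u[0]-30,u[1]-30,u[0]+30,u[1]+30));P=(onz(c,b,88,True)[:,:2]-o)@Rm
print('block top board frame',rect(P))
# jaw face / housing edges: sample brightness along board y at several x
for x,z in((-14,40.5),(-10,40.5),(20,46),(40,46)):
    ys=np.arange(20,80,.5) if z<45 else np.arange(30,60,.5)
    q=proj(c,np.c_[b2w(o,a,np.c_[np.full_like(ys,x),ys]),np.full_like(ys,z)],True).astype(np.float32)
    v=cv2.remap(g.astype(np.float32),q[None,:,0],q[None,:,1],cv2.INTER_LINEAR)[0];d=np.diff(v)
    i=np.argsort(-abs(d))[:12];i=sorted(i);print(x,[(ys[j]+.25,int(round(d[j]))) for j in i])
E
```

```text
25.1667 [ 552.4  -156.18  123.79] 1.4451 [ 0.63  0.44 -0.74] [ 0.07  0.01 -0.07] 68.23Traceback (most recent call last):
  File "<stdin>", line 2, in <module>
ValueError: 200 camera calls are used up
```

Call:
jog_arm --motion '[{"tx": 0, "ty": 0, "tz": 0, "ax": 0, "ay": 0, "az": 0}, {"tx": 0, "ty": 0, "tz": 0, "ax": 0, "ay": 0, "az": 0}, {"tx": 0, "ty": 0, "tz": 0, "ax": 0, "ay": 0, "az": 0}, {"tx": 0, "ty": 0, "tz": 0, "ax": 0, "ay": 0, "az": 0}]'

```text
time: 25.5
eef_pos: [552.2, -156.1, 123.4]
ee_rot: [-0.001, 0.75, 0.661, 0.002]
wrist_force: [-0.6, 0.3, 0.2]
grip_width: 68.5
```

```bash
python3 -c "
from bench import r
print(r.finish_job())"
```

```text
the job is handed in; nothing more can be done
None
```

I opened the jaws to about 58 mm and stood the copper block upright on the steel bench block between them. After letting go of it, I slid the moving jaw shut until it stopped. I then released the housing, raised the arm clear and handed the job in at about 25.5 s.

- **At contact:** the jaw stopped advancing and the push rose from about 4 N of drag to about 6.3 N, so roughly 2 N more than while the jaw was pushing the block. It settled to about 4.8 N before I let go. The tool's yaw changed by only about 0.0004 rad. The forces read zero after release.
- **Thickness:** the jaw travel gives about 21 mm. The gripper read 21 mm, or about 22 mm corrected for its low reading on the 38 mm housing. The two differ by up to 1 mm.
- **Failed first pinch:** my first attempt to pinch the housing for closing slipped onto its top with about 8 to 10 N. I lifted off, saw in the picture that the housing was straight and undisturbed, and re-gripped lower.
- **No final picture:** the closing image check could not run, because my force sampling had used up all 200 camera calls. The last picture, just before contact, showed the block upright with almost no gap to the fixed jaw. That both jaws bear flat, and that the bench is undisturbed after release, rests on the force and position readings only.

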